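File the sawn edge of a plate in the bench vice

ROBOT

A 6-joint arm with a two-finger parallel gripper is mounted at the origin on the work surface. World frame = base frame: x ahead of the robot, y to its left, z up, the work surface at z = 0. Lengths are in m, angles in degrees, forces in N, time in s.
With the tool pointing down it reaches from about 0.325 to 0.775 m from the base axis. Payload 5.5 kg.
Tool frame: the origin (TCP) lies between the finger pads; the fingertips stand 14 mm ahead of it and the grasp point (between the pads) lies 5 mm behind it; z points along the fingers, y is the direction in which the jaws open and shut (so a half turn about z gives the same grasp; the last joint's range is limited). The gripper opens to 85 mm and grips with 20 to 120 N. Pads are 22 mm wide; open, the fingers measure 114 mm over their backs; the gripper's body (76 mm by 85 mm) begins 54 mm behind the grasp point. The pads swing forward as they close: fully open they stand 13 mm farther back than shut.
Start: joints at [70.09, 5.22, 70.514, -0, 104.267, -3.249], TCP at [0.172, 0.575, 0.245] pointing down, gripper open.
Joint ranges: [-164.24, 164.24], [-49.07, 125.15], [9.68, 141.18], [-86.29, 266.29], [3.28, 154.24], [-151.56, 151.56]. Speed limits (degrees/s): [147.25, 147.25, 172.46, 180, 180, 180].

INTERFACE

Orientations are given as a 3x3 rotation matrix whose columns are the frame's x, y, z axes.
In Python, from workcell import manip gives the robot as it stands.
- The arm moves only by the tool step_arm, never from a script. Its argument "targets" is a list of rows, each an object of numbers: "tx", "ty", "tz": the shift along the tool's x, y, z in m; "rx", "ry", "rz": the turn, a rotation vector about the tool's x, y, z in rad; "fingers": the opening, from -1 (shut) to 1 (fully open), so that 0 is half open. A call has 1 to 8 rows; each row is the pose to reach, as a shift and turn from the pose measured when the call began, along the tool's axes at that moment; what a row does not reach only later rows make up. A row lasts 1/8 s, in which the tool goes at most 62.5 mm and 10.7 degrees, less where a joint would pass 70% of its speed; a pose out of reach is approached as far as the arm can. A call with a gripper value outside its range is refused whole. The fingers move at their own pace and stop on an object; "newtons" is the grip in N (left out, the last holds). Time passes only in rows, so rows that repeat a pose let the fingers close. It gives the time, the measured TCP pose, the force and the opening at its end, in the units of the state.
- manip.observe(): the state, without advancing time (a new reading comes with each control period).
- manip.read_camera(name): name is "scene" or "top"; returns the picture (400x640x3 uint8, red, green, blue); there is no depth.
- manip.camera_info(name): a dict with "fx", "fy", "cx", "cy" (pixels), "T" (4x4, takes a point from camera to world coordinates). Camera axes: x right, y up, looking along -z (the intrinsics and any distortion apply to the point x, -y, -z); pixel columns grow to the right and rows downward; lengths in m; the calibration is good to about 2 mm. A picture is of the moment at which its call begins. camera_info takes no time and is no camera call.
- manip.close_job(): hands the job in, once; it reports no verdict.
Trained networks look in the newest picture that a camera, given by its name, has taken for a name from the list of things; names that differ only in an ending like _2 or _b are one class to them, and where a whole thing is asked for, a point or a joint stands for the part that bears it (a point fixed in the world has none). Each returns a list of dicts, best first, with "confidence" (0 to 1); they miss things now and then, are a little off and sometimes report something else, mostly with a low value. They report only what shows in the picture. A call takes as long as a camera call.
- manip.recognise(camera, name): "xy" ([column, row] in pixels, amid what is visible of it).
- manip.cut_out(camera, name): "mask" (400x640 bool, what is visible of it) and "xy" ([column, row] in pixels, amid what is visible of it).
The state is a dict: "time": time; "q": joint angles; "qd": joint speeds; "effort": joint torques, N m; "tool_pos": TCP position; "tcp_rot": TCP orientation; "wrist_force": force on the tool from outside, world axes, zero at the start; "torque": the same for the moment, N m; "gripper_width": finger opening in m.
Only numpy, scipy, OpenCV 4.12 (cv2) and the standard library are available. Lean on these libraries where they do the work, as an engineer would, in place of code of your own. Each camera call takes 0.05 s, during which the arm holds its last target.

TASK

Take the bridge-handled flat file from the tool tray and dress the sawn top edge of the steel plate in the vice with three forward strokes side by side: first the left third of the edge (as the robot sees it), then the middle, then the right third. Push each stroke away from the robot, square across the plate, level and with light steady pressure, running from the front part of the file through to its rear part; a file cuts only forwards, so lift it clear for each return and never drag it back over the edge. Then set the file down flat in its place in the tray beside the round file, letting go only once it is down, and leave everything else on the bench where it is.

Things in the scene. Friction and masses are not known exactly. Their poses are not given: they have to be found in the camera images.
- file_grip (a point): centre of the wooden handle bar of the flat file (loose, about 0.4 kg, weight moderately varied). The handle is 116 mm long (x), 25 mm wide (y), 26 mm high, and stands on two posts over a holder bar; this point is 53 mm above the file's cutting underside and midway along the file. Axes: x along the file towards its toe (front), z up. Both ends of the handle stand free: grasp it across its 25 mm width from above. Friction with the plate is about 0.5 to 0.7.
- file_face (a point): centre of the flat cutting underside of the same file, 53 mm below file_grip; same axes. The blade is 200 mm long, 26 mm wide and 5 mm thick, so the cutting face reaches 100 mm ahead of and behind this point and 13 mm to each side. The whole tool is 66 mm high.
- file_toe (a point): middle of the front (toe) end of the cutting underside, 100 mm ahead of file_face; the last 40 mm at the toe are bare blade, not covered by the aluminium holder bar, which runs on to the rear end.
- file: the flat file itself: dark steel blade under an aluminium holder bar with a light wooden bridge handle; origin the same as file_face.
- plate: the steel plate clamped upright in the vice: 100 mm wide (y), 6 mm thick (x), standing 40 mm proud of the vice jaws; origin at the middle of its foot, level with the jaw tops (127 mm above the bench). x points forward (the stroke direction, away from the robot, from the vice's screw end to its anvil end), y to the left.
- edge (a point): middle of the sawn top edge of the plate, 167 mm above the bench, 40 mm above the jaw tops; same axes as the plate. It springs about the jaw tops by some tenths of a mm under a stroke's friction (12 N m/rad). Axes: x forward across the edge, y left along the edge (the edge reaches 50 mm to each side; its thirds are centred at y = +33, 0 and -33 mm). Nothing else stands above the jaw tops within 100 mm in front of or behind the plate.
- vice: blue bench vice with 100 mm jaws on a swivel base, fixed to the bench; origin on the bench straight below the plate; x towards its anvil end (away from the robot), z up. Jaw tops at 127 mm; reaches from 190 mm in front of the origin (screw and tommy bar, 64 mm up) to 118 mm behind it.
- tray: shallow plywood tray fixed on the bench, 310 mm (x) by 230 mm (y), walls 28 mm high and 10 mm thick; origin at the centre of its underside, its inner floor 10 mm above that. The flat file lies in its left (+y) half, along x within 0.12 rad, toe to +x, where it has to go back (its centre between -35 and +100 mm in y); the round file lies in the right half.
- round_file: bystander: round file with a wooden handle, 205 mm long, 22 mm high, lying in the right half of the tray; origin under its middle.
- file_brush: bystander: wooden wire brush, 210 mm long, 29 mm high, lying across just beyond the tray.
- bushing_a: bystander: bright steel bushing, 60 mm across, 55 mm high, just beyond the vice.
- bushing_b: bystander: dark steel bushing, 72 mm across, 42 mm high, beyond the middle of the bench.
- gear_hub: bystander: toothed steel hub, 66 mm across, 75 mm high, on the left near the robot.
- offcut: bystander: flat steel offcut, 120 by 80 by 8 mm, on the left.
- hammer: bystander: hammer lying on the right.
- oil_can: bystander: oil can with a spout, 80 mm across, 175 mm high, on the left towards the back.

How it is judged (in metres and radians):
On the way, in this order (a step that is already met when the one before it is completed fails the run):
1. the front part of the file is set down on the left third of the edge, toe pointing away across the plate (contact force between file and plate above 1 N and x of file_face in the frame of edge below -0.03 m and x of file_toe in the frame of edge above 0.01 m and y of file_face in the frame of edge between 0.016 and 0.048 m), for 0.04 s.
2. the file is being pushed forward over the left third, bearing on the edge, level and square (contact force between file and plate above 1 N and x of edge in the frame of vice above 0.0001 m and x of file_face in the frame of edge between -0.02 and 0.02 m and angle between file_face's own z axis and vertical below 0.14 rad and angle between the x axis of file_face and the x axis of edge, either way round below 0.3 rad and y of file_face in the frame of edge between 0.016 and 0.048 m), for 0.04 s.
3. the stroke on the left third is carried through to the rear part of the file, still bearing on the edge (contact force between file and plate above 1 N and x of file_face in the frame of edge above 0.03 m and angle between file_face's own z axis and vertical below 0.14 rad and angle between the x axis of file_face and the x axis of edge, either way round below 0.3 rad and y of file_face in the frame of edge between 0.016 and 0.048 m), for 0.04 s.
4. the front part of the file is set down on the middle third of the edge, toe pointing away across the plate (contact force between file and plate above 1 N and x of file_face in the frame of edge below -0.03 m and x of file_toe in the frame of edge above 0.01 m and y of file_face in the frame of edge between -0.016 and 0.016 m), for 0.04 s.
5. the file is being pushed forward over the middle third, bearing on the edge, level and square (contact force between file and plate above 1 N and x of edge in the frame of vice above 0.0001 m and x of file_face in the frame of edge between -0.02 and 0.02 m and angle between file_face's own z axis and vertical below 0.14 rad and angle between the x axis of file_face and the x axis of edge, either way round below 0.3 rad and y of file_face in the frame of edge between -0.016 and 0.016 m), for 0.04 s.
6. the stroke on the middle third is carried through to the rear part of the file, still bearing on the edge (contact force between file and plate above 1 N and x of file_face in the frame of edge above 0.03 m and angle between file_face's own z axis and vertical below 0.14 rad and angle between the x axis of file_face and the x axis of edge, either way round below 0.3 rad and y of file_face in the frame of edge between -0.016 and 0.016 m), for 0.04 s.
7. the front part of the file is set down on the right third of the edge, toe pointing away across the plate (contact force between file and plate above 1 N and x of file_face in the frame of edge below -0.03 m and x of file_toe in the frame of edge above 0.01 m and y of file_face in the frame of edge between -0.048 and -0.016 m), for 0.04 s.
8. the file is being pushed forward over the right third, bearing on the edge, level and square (contact force between file and plate above 1 N and x of edge in the frame of vice above 0.0001 m and x of file_face in the frame of edge between -0.02 and 0.02 m and angle between file_face's own z axis and vertical below 0.14 rad and angle between the x axis of file_face and the x axis of edge, either way round below 0.3 rad and y of file_face in the frame of edge between -0.048 and -0.016 m), for 0.04 s.
9. the stroke on the right third is carried through to the rear part of the file, still bearing on the edge (contact force between file and plate above 1 N and x of file_face in the frame of edge above 0.03 m and angle between file_face's own z axis and vertical below 0.14 rad and angle between the x axis of file_face and the x axis of edge, either way round below 0.3 rad and y of file_face in the frame of edge between -0.048 and -0.016 m), for 0.04 s.
At the end, for the whole second after the job is handed in: The flat file stands flat on its cutting face on the floor of the tray in the left half (its centre within 60 mm of the tray's centre lengthwise and between 35 mm right and 100 mm left of it), let go and at rest, clear of the plate (x of file_face in the frame of tray between -0.06 and 0.06 m and y of file_face in the frame of tray between -0.035 and 0.1 m and z of file_face in the frame of tray between 0.004 and 0.016 m and angle between file_face's own z axis and vertical below 0.08 rad and linear speed of file below 0.02 m/s and contact force between file and plate below 0.05 N and contact force between the fingers and file below 0.05 N); the robot touches nothing.
It fails at once if the file is dragged back over the edge (contact force between file and plate above 0.5 N and x of file_face in the frame of edge between -0.025 and 0.025 m and x of edge in the frame of vice below -0.0001 m).
It fails at once if the file is let go while it is not down (more than 20 mm above the tray floor) (contact force between the fingers and file below 0.01 N and z of file_face in the frame of tray above 0.03 m).
It fails at once if a bystander is disturbed (moved over 30 mm) (distance of any of round_file, file_brush, bushing_a, bushing_b, gear_hub, offcut, hammer, oil_can from where it was at the start of the episode above 0.03 m).
It also fails if it takes over 64 s, if anything falls off the work surface, if the arm or the gripper's body presses on something with over 40 N, if the wrist force passes 120 N, or if a joint passes its speed limit or range.

## Working session

There is one attempt and no reset: what is moved stays moved. The work goes in short steps, Python scripts to look and compute and a tool call to move; the robot and the scene stay as the last step left them, time stands still between calls to the robot, and variables do not carry over. Pictures are saved under pics/ and viewed, and the job is handed in when it is done.

Besides the shell and the picture viewer there is one more tool, called after "Request:" as name(argument=value, ...), one argument or row to a line, values as JSON. step_arm: Moves the arm, as the interface text tells. Its arguments: {"type":"object","properties":{"targets":{"type":"array","items":{"type":"object","properties":{"tx":{"type":"number"},"ty":{"type":"number"},"tz":{"type":"number"},"rx":{"type":"number"},"ry":{"type":"number"},"rz":{"type":"number"},"fingers":{"type":"number"}}}},"newtons":{"type":"number"}},"required":["targets"]}

```bash
mkdir -p pics; ls
cat > h.py <<'E'
import numpy as np, cv2
from workcell import manip
def pic(cam,fn):
    im=manip.read_camera(cam); cv2.imwrite('pics/'+fn,im[:,:,::-1]); return im
def info(c):
    return manip.camera_info(c)
def ray(c,uv,z):
    i=info(c);T=np.array(i['T']);d=np.array([(uv[0]-i['cx'])/i['fx'],-(uv[1]-i['cy'])/i['fy'],-1.]);d=T[:3,:3]@d;o=T[:3,3]
    return o+d*(z-o[2])/d[2]
def proj(c,p):
    i=info(c);T=np.array(i['T']);q=T[:3,:3].T@(np.asarray(p)-T[:3,3]);return np.array([i['cx']+i['fx']*q[0]/-q[2],i['cy']+i['fy']*q[1]/q[2]])
E
python3 - <<'E'
from h import *
s=manip.observe();print({k:np.round(v,4).tolist() for k,v in s.items()})
for c in('scene','top'):
    print(c,manip.camera_info(c)); pic(c,c+'0.png')
    for n in('file_grip','file_face','file_toe','file','edge','plate','vice','tray','round_file'):
        r=manip.recognise(c,n);print(n,[(np.round(x['xy'],1).tolist(),round(x['confidence'],2)) for x in r[:3]])
print(manip.observe()['time'])
E
```

```text
pics
{'time': 0.0, 'q': [70.0922, 5.2618, 70.5827, 0.0009, 104.2662, -3.2493], 'qd': [0.0864, -0.0314, -0.0491, -0.0357, 0.0395, -0.0243], 'effort': [0.0017, -45.873, -41.8032, 0.0001, 0.0111, -0.0], 'tool_pos': [0.1719, 0.5746, 0.2442], 'tcp_rot': [[-0.958, 0.2867, -0.0007], [0.2867, 0.958, -0.0018], [0.0001, -0.0019, -1.0]], 'wrist_force': [1.0014, 0.5669, -0.3338], 'torque': [0.0308, -0.0056, -0.0145], 'gripper_width': 0.0853}
scene {'fx': 376.44959509308734, 'fy': 376.44959509308734, 'cx': 317.8567716869007, 'cy': 194.6060996113308, 'T': array([[ 0.8550535 , -0.43598306,  0.28071745,  0.87185999],
       [ 0.51852017,  0.71418299, -0.4701909 , -0.4785444 ],
       [ 0.00451164,  0.54759604,  0.83673068,  0.99934765],
       [ 0.        ,  0.        ,  0.        ,  1.        ]])}
file_grip [([327.7, 152.3], 0.94), ([335.2, 172.8], 0.55)]
file_face [([327.1, 153.8], 0.86)]
file_toe [([327.8, 153.6], 0.95)]
file [([326.1, 154.4], 0.79)]
edge [([260.0, 236.3], 0.51), ([316.0, 288.2], 0.34)]
plate [([261.5, 236.7], 0.8), ([388.6, 125.6], 0.67), ([181.7, 353.1], 0.55)]
vice [([263.6, 248.7], 0.71)]
tray [([332.5, 172.3], 0.56), ([313.3, 294.0], 0.29)]
round_file [([315.0, 183.5], 0.72)]
top {'fx': 456.0873408694834, 'fy': 456.0873408694834, 'cx': 325.1986055834354, 'cy': 197.31632459923185, 'T': array([[ 0.02012285,  0.97618205, -0.21601779,  0.3181734 ],
       [-0.99977678,  0.01825569, -0.01063559, -0.0114586 ],
       [-0.00643872,  0.21618359,  0.9763315 ,  1.34287996],
       [ 0.        ,  0.        ,  0.        ,  1.        ]])}
file_grip [([250.8, 235.0], 0.91)]
file_face [([249.2, 235.3], 0.83)]
file_toe [([250.8, 234.5], 0.97)]
file [([254.7, 231.6], 0.89)]
edge [([394.4, 219.8], 0.61)]
plate [([392.3, 217.0], 0.71)]
vice [([392.3, 225.4], 0.58)]
tray [([265.8, 226.2], 0.69)]
round_file [([287.4, 225.9], 0.79), ([325.8, 146.5], 0.57), ([392.6, 217.6], 0.53)]
1.0
```

Run:
```python
from h import *
a=cv2.imread('pics/top0.png');cv2.imwrite('pics/topcrop.png',cv2.resize(a[130:320,190:470],None,fx=2.8,fy=2.8,interpolation=cv2.INTER_CUBIC))
a=cv2.imread('pics/scene0.png');cv2.imwrite('pics/scenecrop.png',cv2.resize(a[90:340,170:470],None,fx=2.4,fy=2.4,interpolation=cv2.INTER_CUBIC))
```

```text
(no output)
```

View pics/topcrop.png

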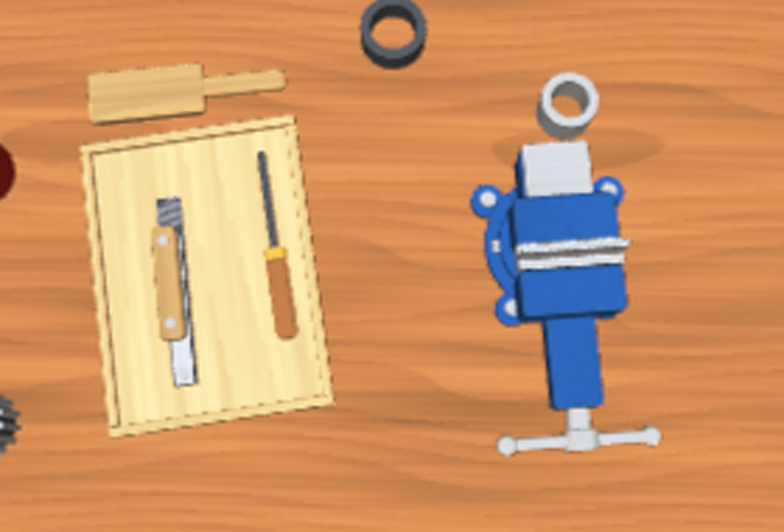

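View pics/scenecrop.png

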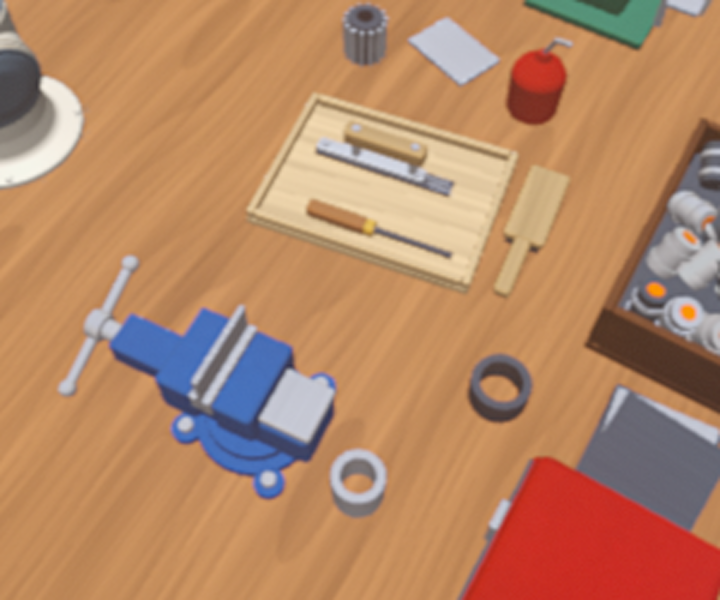

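View pics/top0.png

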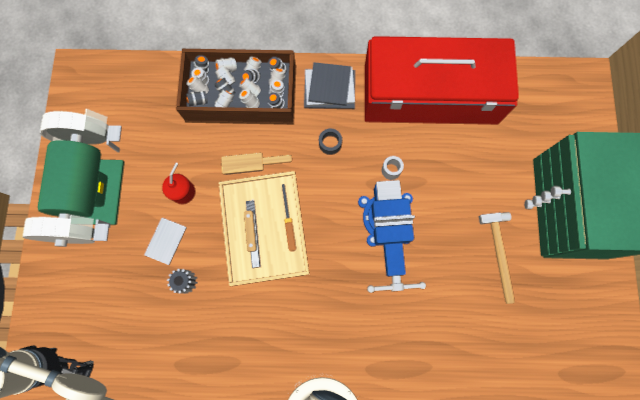

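Run:
```python
from h import *
a=cv2.imread('pics/top0.png');b=cv2.imread('pics/scene0.png')
c1=cv2.resize(a[195:275,235:275],None,fx=7,fy=7,interpolation=cv2.INTER_CUBIC)
c2=cv2.resize(a[195:245,365:425],None,fx=8,fy=8,interpolation=cv2.INTER_CUBIC)
c3=cv2.resize(b[212:272,230:300],None,fx=8,fy=8,interpolation=cv2.INTER_CUBIC)
c4=cv2.resize(b[130:180,295:365],None,fx=8,fy=8,interpolation=cv2.INTER_CUBIC)
for i,c in enumerate((c1,c2,c3,c4)): cv2.imwrite(f'pics/z{i}.png',c)
```

```text
(no output)
```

View pics/z0.png

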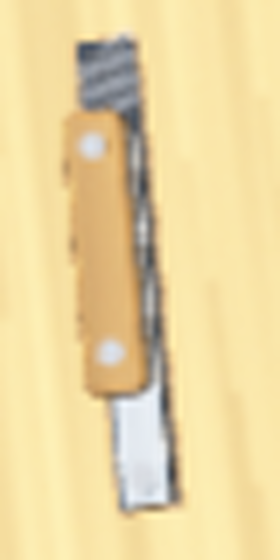

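View pics/z1.png

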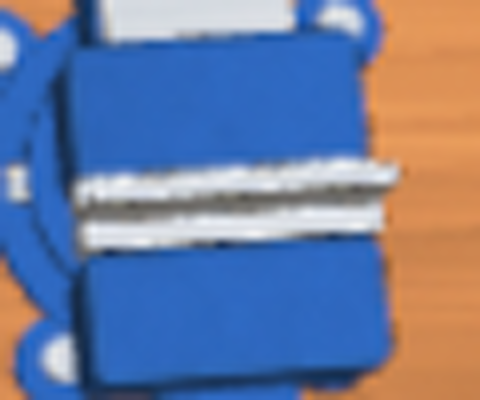

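View pics/z2.png

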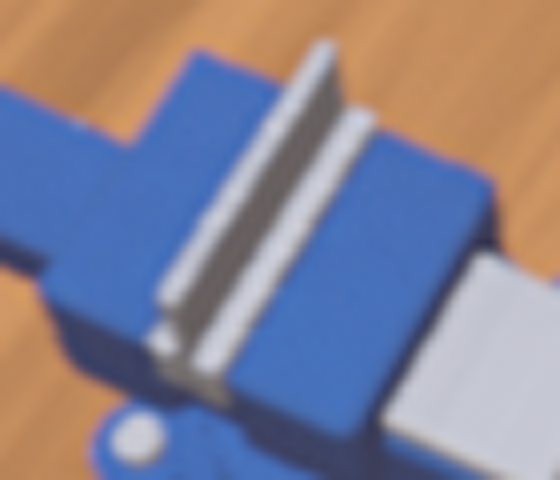

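View pics/z3.png

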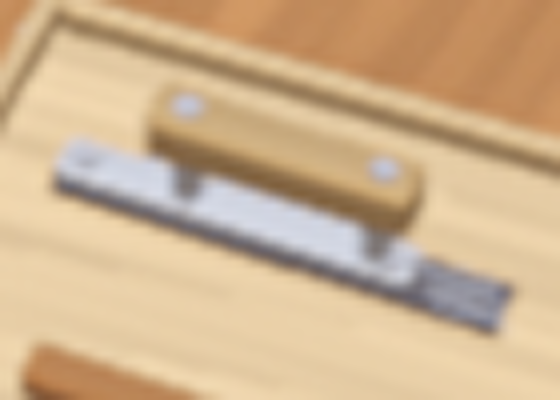

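Run:
```python
from h import *
def seg(n,c,pa,pb,z):
    A=ray(c,pa,z);B=ray(c,pb,z);m=(A+B)/2;d=B-A
    print(n,c,'mid',m.round(4),'len',round(np.linalg.norm(d),4),'ang x->',np.degrees(np.arctan2(d[1],d[0])).round(2))
seg('edge','top',(375.2,218.8),(414.6,216.6),.167)
seg('edge','scene',(270.6,217.4),(251.3,249.2),.167)
zt=.076
o=(235,195);f=lambda x,y:(o[0]+x/7,o[1]+y/7)
seg('dots','top',f(110,352),f(92,145),zt)
seg('handle','top',f(116,395),f(95,108),zt)
seg('blade','top',f(147,508),f(107,42),.015)
g=lambda x,y:(295+x/8,130+y/8)
seg('dots','scene',g(188,105),g(385,170),zt)
h=lambda x,y:(190+x/2.8,130+y/2.8)
# tray corners top z .028
P=[ray('top',h(*p),.028) for p in((81,147),(295,117),(333,403),(111,436))]
print(np.round(P,4),np.mean(P,0))
d=P[0]-P[3];print(np.degrees(np.arctan2(d[1],d[0])),np.linalg.norm(d),np.linalg.norm(P[0]-P[1]))
d=P[1]-P[2];print(np.degrees(np.arctan2(d[1],d[0])))
hh=lambda x,y:(170+x/2.4,90+y/2.4)
P=[ray('scene',hh(*p),.028) for p in((317,96),(517,153),(467,284),(248,213))]
print(np.round(P,4),np.mean(P,0))
# vice axis: tommy bar center / anvil
for p,z in(((580,440),.064),((557,168),.12)): print(ray('top',h(*p),z))
```

```text
edge top mid [ 0.5272 -0.1818  0.167 ] len 0.1032 ang x-> -85.67
edge scene mid [ 0.5316 -0.1807  0.167 ] len 0.0971 ang x-> -83.39
dots top mid [0.4996 0.2128 0.076 ] len 0.0842 ang x-> 8.13
handle top mid [0.4987 0.211  0.076 ] len 0.1165 ang x-> 7.34
blade top mid [0.4986 0.2123 0.015 ] len 0.1979 ang x-> 7.97
dots scene mid [0.5032 0.2167 0.076 ] len 0.085 ang x-> 8.0
[[0.6484 0.3203 0.028 ]
 [0.6856 0.0937 0.028 ]
 [0.3848 0.0447 0.028 ]
 [0.3474 0.2686 0.028 ]] [0.51655712 0.18180889 0.028     ]
9.750744744095318 0.3053881043579585 0.22964353482587613
9.251348775733078
[[0.3602 0.268  0.028 ]
 [0.6535 0.323  0.028 ]
 [0.6918 0.0984 0.028 ]
 [0.3944 0.0451 0.028 ]] [0.52496623 0.18364218 0.028     ]
[ 0.35194419 -0.20037935  0.064     ]
[ 0.61265145 -0.17317456  0.12      ]
```

```bash
cat >> h.py <<'E'
from scipy.spatial.transform import Rotation as Ro
def want(yaw):  # jaw y-axis across a file with x at yaw (deg); tool z down
    t=np.radians(yaw);y=np.array([-np.sin(t),np.cos(t),0]);z=np.array([0,0,-1.]);return np.c_[np.cross(y,z),y,z]
def delta(p,yaw,s=None):
    s=s or manip.observe();R=np.array(s['tcp_rot']);t=R.T@(np.array(p)-s['tool_pos']);r=Ro.from_matrix(R.T@want(yaw)).as_rotvec()
    print(np.round(p,4),'t',t.round(4).tolist(),'r',r.round(4).tolist())
def st():
    s=manip.observe();R=np.array(s['tcp_rot']);print('t',round(s['time'],2),'p',np.round(s['tool_pos'],4),'F',np.round(s['wrist_force'],2),'M',np.round(s['torque'],2),'w',round(s['gripper_width'],4),'q',np.round(s['q'],1),'yaw',np.degrees(np.arctan2(-R[0,1],R[1,1])).round(2),'z',R[:,2].round(4))
E
python3 - <<'E'
from h import *
st();delta((.501,.214,.2),8.0);delta((.501,.214,.12),8.0)
E
```

```text
t 1.0 p [0.172  0.5748 0.2453] F [ 0.64 -0.42  0.36] M [ 0.02 -0.01  0.01] w 0.0852 q [ 70.1   5.2  70.5  -0.  104.3  -3.2] yaw -16.66 z [ 0.  0. -1.]
[0.501 0.214 0.2  ] t [-0.4186, -0.2514, 0.0453] r [0.0, 0.0, -0.4304]
[0.501 0.214 0.12 ] t [-0.4186, -0.2514, 0.1253] r [0.0, 0.0, -0.4304]
```

Request:
step_arm(
  targets=[
    {"tx":-0.0525,"ty":-0.0315,"tz":0,"rz":-0.06,"fingers":1},
    {"tx":-0.105,"ty":-0.063,"tz":0,"rz":-0.12,"fingers":1},
    {"tx":-0.157,"ty":-0.094,"tz":0.01,"rz":-0.18,"fingers":1},
    {"tx":-0.21,"ty":-0.126,"tz":0.01,"rz":-0.24,"fingers":1},
    {"tx":-0.262,"ty":-0.157,"tz":0.02,"rz":-0.3,"fingers":1},
    {"tx":-0.314,"ty":-0.188,"tz":0.03,"rz":-0.36,"fingers":1},
    {"tx":-0.366,"ty":-0.22,"tz":0.035,"rz":-0.4,"fingers":1},
    {"tx":-0.4186,"ty":-0.2514,"tz":0.045,"rz":-0.43,"fingers":1},
  ],
)

```text
schema error: expected keys tx, ty, tz, rx, ry, rz, fingers
```

Run:
```python
from h import *
st();delta((.501,.214,.12),8.0)
```

```text
t 1.0 p [0.172  0.5748 0.2453] F [ 0.64 -0.42  0.36] M [ 0.02 -0.01  0.01] w 0.0852 q [ 70.1   5.2  70.5  -0.  104.3  -3.2] yaw -16.66 z [ 0.  0. -1.]
[0.501 0.214 0.12 ] t [-0.4186, -0.2514, 0.1253] r [0.0, 0.0, -0.4304]
```

All keys are needed in every row.

Request:
step_arm(
  targets=[
    {"tx":-0.0525,"ty":-0.0315,"tz":0,"rx":0,"ry":0,"rz":-0.06,"fingers":1},
    {"tx":-0.105,"ty":-0.063,"tz":0,"rx":0,"ry":0,"rz":-0.12,"fingers":1},
    {"tx":-0.157,"ty":-0.094,"tz":0.01,"rx":0,"ry":0,"rz":-0.18,"fingers":1},
    {"tx":-0.21,"ty":-0.126,"tz":0.01,"rx":0,"ry":0,"rz":-0.24,"fingers":1},
    {"tx":-0.262,"ty":-0.157,"tz":0.02,"rx":0,"ry":0,"rz":-0.3,"fingers":1},
    {"tx":-0.314,"ty":-0.188,"tz":0.03,"rx":0,"ry":0,"rz":-0.36,"fingers":1},
    {"tx":-0.366,"ty":-0.22,"tz":0.035,"rx":0,"ry":0,"rz":-0.4,"fingers":1},
    {"tx":-0.4186,"ty":-0.2514,"tz":0.045,"rx":0,"ry":0,"rz":-0.43,"fingers":1},
  ],
)

```text
time: 2.0
tool_pos: [0.5022, 0.2124, 0.2008]
tcp_rot: [[-0.99, -0.14, 0.001], [-0.14, 0.99, 0.001], [-0.002, 0.0, -1.0]]
wrist_force: [1.1, 0.0, 0.4]
gripper_width: 0.0854
```

Run:
```python
from h import *
st();delta((.501,.214,.12),8.0)
pic('scene','s1.png')
```

```text
t 2.0 p [0.5022 0.2124 0.2008] F [1.1  0.   0.37] M [-0.02  0.    0.02] w 0.0854 q [ 19.3  -3.6  83.9   0.   99.6 -78.7] yaw 8.04 z [ 1.5e-03  7.0e-04 -1.0e+00]
[0.501 0.214 0.12 ] t [0.0011, 0.0017, 0.0808] r [0.0005, 0.0016, 0.0007]
```

View pics/s1.png

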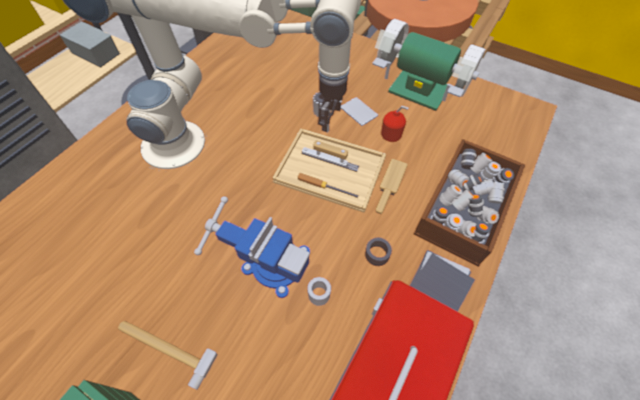

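Request:
step_arm(
  targets=[
    {"tx":0.001,"ty":0.0017,"tz":0.04,"rx":0,"ry":0.0016,"rz":0,"fingers":1},
    {"tx":0.001,"ty":0.0017,"tz":0.08,"rx":0,"ry":0.0016,"rz":0,"fingers":1},
    {"tx":0.001,"ty":0.0017,"tz":0.08,"rx":0,"ry":0.0016,"rz":0,"fingers":1},
  ],
)

```text
time: 2.42
tool_pos: [0.5025, 0.2067, 0.1143]
tcp_rot: [[-0.991, -0.135, -0.008], [-0.135, 0.991, -0.008], [0.009, -0.007, -1.0]]
wrist_force: [-1.2, 0.5, 0.1]
gripper_width: 0.0854
```

Run:
```python
from h import *
st();delta((.501,.214,.058),8.0);print(proj('scene',manip.observe()['tool_pos']),proj('top',manip.observe()['tool_pos']))
a=pic('scene','s2.png');b=pic('top','t2.png')
x=cv2.resize(a[90:190,270:400],None,fx=3,fy=4);y=cv2.resize(b[170:280,210:310],None,fx=3.9,fy=3.64)
cv2.imwrite('pics/c2.png',np.hstack([x,y[:400,:390]])[:,:,::-1])
```

```text
t 2.42 p [0.5025 0.2067 0.1143] F [-1.22  0.49  0.06] M [-0.02 -0.04  0.01] w 0.0854 q [ 18.9  -2.2  91.3  -0.3  91.4 -78.8] yaw 7.73 z [-0.0077 -0.0076 -0.9999]
[0.501 0.214 0.058] t [0.0, 0.0078, 0.0563] r [-0.0065, -0.0086, -0.0047]
[329.30743818 141.10319771] [249.35600119 227.32141848]
```

View pics/c2.png

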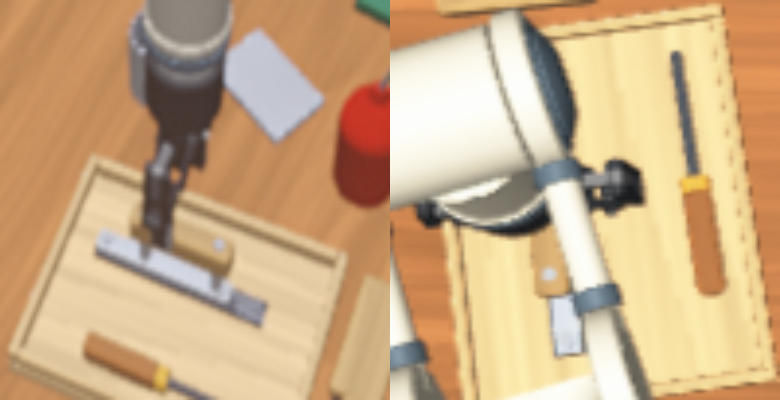

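Request:
step_arm(
  targets=[
    {"tx":0,"ty":0.0078,"tz":0.015,"rx":-0.0065,"ry":-0.0086,"rz":-0.0047,"fingers":1},
    {"tx":0,"ty":0.0078,"tz":0.015,"rx":-0.0065,"ry":-0.0086,"rz":-0.0047,"fingers":1},
    {"tx":0,"ty":0.0078,"tz":0.015,"rx":-0.0065,"ry":-0.0086,"rz":-0.0047,"fingers":1},
  ],
)

```text
time: 2.9
tool_pos: [0.5038, 0.2157, 0.1049]
tcp_rot: [[-0.99, -0.14, 0.009], [-0.14, 0.99, 0.003], [-0.009, 0.002, -1.0]]
wrist_force: [0.4, 0.0, 0.0]
gripper_width: 0.0852
```

Run:
```python
from h import *
st();delta((.501,.214,.058),8.0)
```

```text
t 2.9 p [0.5038 0.2157 0.1049] F [0.42 0.03 0.04] M [-0.03 -0.01  0.02] w 0.0852 q [ 19.6  -2.2  92.3  -0.   89.4 -78.4] yaw 8.07 z [ 0.0087  0.0028 -1.    ]
[0.501 0.214 0.058] t [0.0034, -0.0013, 0.0469] r [0.0016, 0.009, 0.0012]
```

Run:
```python
from h import *
for i in range(6):
    manip.read_camera('top');st()
delta((.501,.214,.058),8.0)
```

```text
t 2.95 p [0.5039 0.2156 0.105 ] F [ 0.32 -0.74 -0.12] M [ 0.02  0.02 -0.02] w 0.0852 q [ 19.6  -2.2  92.3  -0.   89.4 -78.4] yaw 8.06 z [ 0.0088  0.0029 -1.    ]
t 3.0 p [0.5039 0.2155 0.1049] F [-0.18 -0.02 -0.76] M [0.05 0.03 0.  ] w 0.0852 q [ 19.6  -2.2  92.3  -0.   89.4 -78.4] yaw 8.05 z [ 0.0087  0.0029 -1.    ]
t 3.05 p [0.5039 0.2154 0.1048] F [0.25 0.45 0.53] M [-0.05  0.05 -0.  ] w 0.0851 q [ 19.6  -2.2  92.3  -0.   89.4 -78.4] yaw 8.04 z [ 0.0087  0.0029 -1.    ]
t 3.1 p [0.5039 0.2154 0.1047] F [ 0.4   0.32 -0.26] M [-0.02  0.02 -0.02] w 0.0854 q [ 19.6  -2.2  92.3  -0.   89.4 -78.4] yaw 8.04 z [ 0.0085  0.0029 -1.    ]
t 3.15 p [0.5039 0.2154 0.1047] F [-0.25  0.6  -0.46] M [-0.03  0.02  0.04] w 0.0851 q [ 19.6  -2.2  92.3  -0.   89.4 -78.4] yaw 8.03 z [ 0.0084  0.0028 -1.    ]
t 3.2 p [0.5038 0.2153 0.1045] F [-0.83 -0.22 -0.58] M [ 0.08 -0.    0.01] w 0.0855 q [ 19.6  -2.2  92.3  -0.   89.4 -78.4] yaw 8.03 z [ 0.0082  0.0028 -1.    ]
[0.501 0.214 0.058] t [0.0034, -0.001, 0.0465] r [0.0016, 0.0085, 0.0006]
```

Request:
step_arm(
  targets=[
    {"tx":0.003,"ty":-0.001,"tz":0.012,"rx":0.0016,"ry":0.008,"rz":0,"fingers":1},
    {"tx":0.003,"ty":-0.001,"tz":0.024,"rx":0.0016,"ry":0.008,"rz":0,"fingers":1},
    {"tx":0.003,"ty":-0.001,"tz":0.036,"rx":0.0016,"ry":0.008,"rz":0,"fingers":1},
    {"tx":0.003,"ty":-0.001,"tz":0.0465,"rx":0.0016,"ry":0.008,"rz":0,"fingers":1},
    {"tx":0.003,"ty":-0.001,"tz":0.0465,"rx":0.0016,"ry":0.008,"rz":0,"fingers":1},
  ],
)

```text
time: 3.82
tool_pos: [0.5006, 0.2138, 0.0565]
tcp_rot: [[-0.99, -0.14, -0.002], [-0.14, 0.99, -0.001], [0.002, -0.001, -1.0]]
wrist_force: [-0.5, 0.5, -0.4]
gripper_width: 0.0855
```

Run:
```python
from h import *
st();delta((.501,.214,.058),8.0)
for i in range(2):
    manip.read_camera('top');st()
delta((.501,.214,.058),8.0)
```

```text
t 3.83 p [0.5006 0.2138 0.0565] F [-0.47  0.54 -0.41] M [-0.02  0.03  0.01] w 0.0855 q [ 19.6  -0.6  95.7  -0.   85.  -78.5] yaw 8.03 z [-1.9e-03 -8.0e-04 -1.0e+00]
[0.501 0.214 0.058] t [-0.0004, 0.0001, -0.0015] r [-0.0005, -0.002, 0.0006]
t 3.88 p [0.5011 0.214  0.0574] F [-0.69  0.79  0.64] M [-0.04  0.02 -0.02] w 0.0852 q [ 19.5  -0.6  95.6  -0.   85.  -78.5] yaw 8.03 z [-5.e-04 -3.e-04 -1.e+00]
t 3.92 p [0.5014 0.2141 0.0581] F [-0.05  0.51  0.54] M [-0.   -0.04  0.08] w 0.0851 q [ 19.5  -0.6  95.6  -0.   85.  -78.5] yaw 8.03 z [ 5.e-04  1.e-04 -1.e+00]
[0.501 0.214 0.058] t [0.0004, -0.0, 0.0001] r [-0.0, 0.0005, 0.0006]
```

Request:
step_arm(
  targets=[
    {"tx":0,"ty":0,"tz":0,"rx":0,"ry":0,"rz":0,"fingers":-0.2},
    {"tx":0,"ty":0,"tz":0,"rx":0,"ry":0,"rz":0,"fingers":-0.6},
    {"tx":0,"ty":0,"tz":0,"rx":0,"ry":0,"rz":0,"fingers":-1},
    {"tx":0,"ty":0,"tz":0,"rx":0,"ry":0,"rz":0,"fingers":-1},
    {"tx":0,"ty":0,"tz":0,"rx":0,"ry":0,"rz":0,"fingers":-1},
    {"tx":0,"ty":0,"tz":0,"rx":0,"ry":0,"rz":0,"fingers":-1},
  ],
  newtons=100,
)

```text
time: 4.68
tool_pos: [0.5017, 0.2144, 0.0586]
tcp_rot: [[-0.99, -0.14, 0.001], [-0.14, 0.99, 0.001], [-0.001, 0.001, -1.0]]
wrist_force: [-0.1, 1.0, 3.2]
gripper_width: 0.0236
```

Run:
```python
from h import *
st()
for i in range(3):
    manip.read_camera('top');st()
```

```text
t 4.67 p [0.5017 0.2144 0.0586] F [-0.05  0.96  3.15] M [0.21 0.11 0.04] w 0.0236 q [ 19.6  -0.6  95.6   0.   85.  -78.5] yaw 8.04 z [ 1.3e-03  7.0e-04 -1.0e+00]
t 4.72 p [0.5016 0.2144 0.0586] F [-0.84  1.87  4.17] M [0.21 0.1  0.01] w 0.0234 q [ 19.6  -0.6  95.6   0.   85.  -78.5] yaw 8.04 z [ 1.3e-03  7.0e-04 -1.0e+00]
t 4.78 p [0.5017 0.2144 0.0586] F [-0.84  1.33  4.09] M [0.24 0.06 0.03] w 0.024 q [ 19.6  -0.6  95.6   0.   85.  -78.5] yaw 8.04 z [ 1.3e-03  7.0e-04 -1.0e+00]
t 4.83 p [0.5017 0.2144 0.0586] F [0.2  1.93 3.96] M [0.28 0.1  0.01] w 0.0235 q [ 19.6  -0.6  95.6   0.   85.  -78.5] yaw 8.04 z [ 1.3e-03  7.0e-04 -1.0e+00]
```

Request:
step_arm(
  targets=[
    {"tx":0,"ty":0,"tz":-0.01,"rx":0,"ry":0,"rz":0,"fingers":-1},
    {"tx":0,"ty":0,"tz":-0.03,"rx":0,"ry":0,"rz":0,"fingers":-1},
    {"tx":0,"ty":0,"tz":-0.06,"rx":0,"ry":0,"rz":0,"fingers":-1},
    {"tx":0,"ty":0,"tz":-0.1,"rx":0,"ry":0,"rz":0,"fingers":-1},
    {"tx":0,"ty":0,"tz":-0.14,"rx":0,"ry":0,"rz":0,"fingers":-1},
    {"tx":0,"ty":0,"tz":-0.18,"rx":0,"ry":0,"rz":0,"fingers":-1},
    {"tx":0,"ty":0,"tz":-0.21,"rx":0,"ry":0,"rz":0,"fingers":-1},
    {"tx":0,"ty":0,"tz":-0.21,"rx":0,"ry":0,"rz":0,"fingers":-1},
  ],
)

```text
time: 5.82
tool_pos: [0.5021, 0.2143, 0.2725]
tcp_rot: [[-0.99, -0.14, 0.007], [-0.14, 0.99, 0.003], [-0.008, 0.002, -1.0]]
wrist_force: [0.1, 0.1, -4.2]
gripper_width: 0.0235
```

```bash
cat >> h.py <<'E'
EO=np.array([.5295,-.1812]);EY=5.5
def eworld(x,y,z):
    t=np.radians(EY);return np.array([EO[0]+x*np.cos(t)-y*np.sin(t),EO[1]+x*np.sin(t)+y*np.cos(t),z])
def inedge():
    s=manip.observe();t=np.radians(EY);d=np.array(s['tool_pos'])[:2]-EO
    print('edge frame TCP x %.4f y %.4f face z-edge %.4f'%(d[0]*np.cos(t)+d[1]*np.sin(t),-d[0]*np.sin(t)+d[1]*np.cos(t),s['tool_pos'][2]-.0486-.167))
E
python3 - <<'E'
from h import *
st()
a=pic('scene','s3.png');st();cv2.imwrite('pics/c3.png',cv2.resize(a[40:200,250:420],None,fx=4,fy=3.7)[:,:,::-1])
delta(eworld(-.055,.033,.265),5.5)
E
```

```text
t 5.83 p [0.5021 0.2143 0.2725] F [ 0.07  0.13 -4.18] M [-0.02  0.05 -0.02] w 0.0235 q [ 19.5  -3.1  76.2  -0.  106.5 -78.5] yaw 8.03 z [ 0.0073  0.0026 -1.    ]
t 5.88 p [0.5017 0.2142 0.2697] F [-0.15 -0.31 -4.15] M [-0.01  0.05  0.02] w 0.0237 q [ 19.5  -3.   76.4   0.  106.4 -78.5] yaw 8.03 z [ 0.0035  0.0013 -1.    ]
[ 0.4716 -0.1536  0.265 ] t [0.0812, -0.36, 0.0042] r [0.0009, 0.0037, 0.0441]
```

View pics/c3.png

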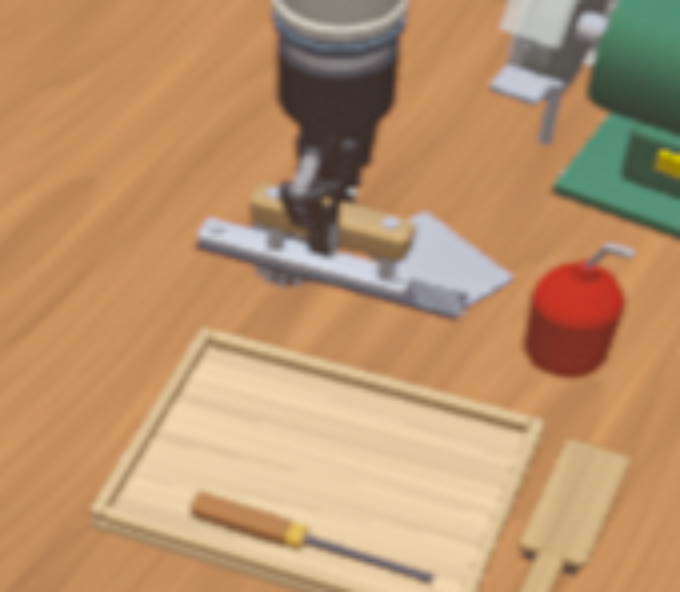

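Request:
step_arm(
  targets=[
    {"tx":0.01,"ty":-0.04,"tz":0,"rx":0,"ry":0,"rz":0.01,"fingers":-1},
    {"tx":0.02,"ty":-0.09,"tz":0,"rx":0,"ry":0.003,"rz":0.01,"fingers":-1},
    {"tx":0.035,"ty":-0.15,"tz":0,"rx":0,"ry":0.003,"rz":0.02,"fingers":-1},
    {"tx":0.05,"ty":-0.21,"tz":0,"rx":0,"ry":0.003,"rz":0.03,"fingers":-1},
    {"tx":0.06,"ty":-0.27,"tz":0,"rx":0,"ry":0.003,"rz":0.035,"fingers":-1},
    {"tx":0.07,"ty":-0.32,"tz":0,"rx":0,"ry":0.003,"rz":0.04,"fingers":-1},
    {"tx":0.08,"ty":-0.35,"tz":0.002,"rx":0,"ry":0.003,"rz":0.044,"fingers":-1},
    {"tx":0.081,"ty":-0.36,"tz":0.004,"rx":0,"ry":0.003,"rz":0.044,"fingers":-1},
  ],
)

```text
time: 6.88
tool_pos: [0.4707, -0.1552, 0.2627]
tcp_rot: [[-0.996, -0.093, -0.003], [-0.093, 0.996, 0.002], [0.003, 0.002, -1.0]]
wrist_force: [0.2, -0.1, -3.7]
gripper_width: 0.0236
```

Run:
```python
from h import *
st();a=pic('scene','s4.png');b=pic('top','t4.png');manip.read_camera('top');st();inedge()
x=cv2.resize(a[180:290,220:330],None,fx=3.6,fy=3.6);y=cv2.resize(b[160:270,340:450],None,fx=3.6,fy=3.6)
cv2.imwrite('pics/c4.png',np.hstack([x,y])[:,:,::-1])
delta(eworld(-.055,.033,.235),5.5)
```

```text
t 6.88 p [ 0.4707 -0.1552  0.2627] F [ 0.24 -0.07 -3.75] M [ 0.05 -0.02  0.01] w 0.0236 q [ -22.2  -10.4   83.9    0.   106.7 -117.5] yaw 5.34 z [-0.0031  0.0021 -1.    ]
t 7.03 p [ 0.4715 -0.1531  0.2637] F [ 0.29  0.52 -3.72] M [-0.03 -0.03 -0.01] w 0.0237 q [-2.200e+01 -1.040e+01  8.380e+01  1.000e-01  1.067e+02 -1.175e+02] yaw 5.5 z [-0.0016  0.0024 -1.    ]
edge frame TCP x -0.0550 y 0.0335 face z-edge 0.0481
[ 0.4716 -0.1536  0.235 ] t [-0.0, -0.0006, 0.0287] r [0.0026, -0.0013, -0.0001]
```

View pics/c4.png

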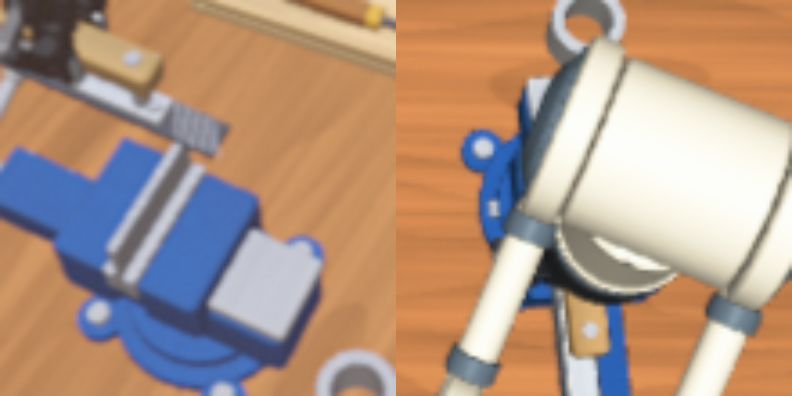

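Request:
step_arm(
  targets=[
    {"tx":0,"ty":0,"tz":0.01,"rx":0.002,"ry":-0.001,"rz":0,"fingers":-1},
    {"tx":0,"ty":0,"tz":0.02,"rx":0.002,"ry":-0.001,"rz":0,"fingers":-1},
    {"tx":0,"ty":0,"tz":0.03,"rx":0.002,"ry":-0.001,"rz":0,"fingers":-1},
    {"tx":0,"ty":0,"tz":0.038,"rx":0.002,"ry":-0.001,"rz":0,"fingers":-1},
    {"tx":0,"ty":0,"tz":0.038,"rx":0.002,"ry":-0.001,"rz":0,"fingers":-1},
  ],
)

```text
time: 7.65
tool_pos: [0.4712, -0.1528, 0.2246]
tcp_rot: [[-0.995, -0.096, -0.002], [-0.096, 0.995, 0.001], [0.002, 0.001, -1.0]]
wrist_force: [0.4, 0.6, -3.8]
gripper_width: 0.0233
```

Run:
```python
from h import *
st();manip.read_camera('top');manip.read_camera('top');st();inedge();a=pic('scene','s5.png')
cv2.imwrite('pics/c5.png',cv2.resize(a[170:280,220:330],None,fx=5,fy=5)[:,:,::-1])
delta(eworld(-.055,.033,.2156),5.5)
```

```text
t 7.65 p [ 0.4712 -0.1528  0.2246] F [ 0.36  0.58 -3.84] M [ 0.03 -0.04  0.04] w 0.0233 q [ -21.9  -11.    88.3    0.   102.8 -117.4] yaw 5.51 z [-0.0019  0.0012 -1.    ]
t 7.75 p [ 0.4715 -0.153   0.2259] F [ 0.95 -0.64 -4.43] M [ 0.    0.01 -0.09] w 0.0234 q [ -21.9  -11.    88.2    0.   102.9 -117.4] yaw 5.5 z [-1.e-04  5.e-04 -1.e+00]
edge frame TCP x -0.0550 y 0.0336 face z-edge 0.0103
[ 0.4716 -0.1536  0.2156] t [0.0001, -0.0005, 0.0105] r [0.0003, 0.0003, -0.0001]
```

View pics/c5.png

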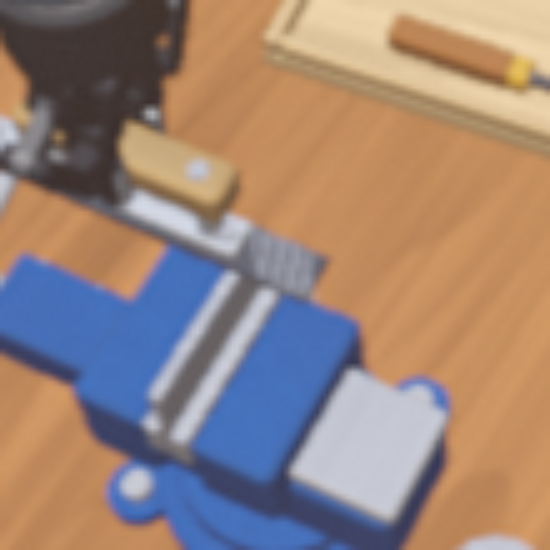

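Request:
step_arm(
  targets=[
    {"tx":0,"ty":0,"tz":0.003,"rx":0,"ry":0,"rz":0,"fingers":-1},
    {"tx":0,"ty":0,"tz":0.006,"rx":0,"ry":0,"rz":0,"fingers":-1},
    {"tx":0,"ty":0,"tz":0.008,"rx":0,"ry":0,"rz":0,"fingers":-1},
    {"tx":0,"ty":0,"tz":0.009,"rx":0,"ry":0,"rz":0,"fingers":-1},
    {"tx":0,"ty":0,"tz":0.0095,"rx":0,"ry":0,"rz":0,"fingers":-1},
    {"tx":0,"ty":0,"tz":0.0095,"rx":0,"ry":0,"rz":0,"fingers":-1},
  ],
)

```text
time: 8.55
tool_pos: [0.4716, -0.1531, 0.2167]
tcp_rot: [[-0.995, -0.096, 0.0], [-0.096, 0.995, 0.0], [-0.0, 0.0, -1.0]]
wrist_force: [-0.3, 0.3, -3.8]
gripper_width: 0.0235
```

Run:
```python
from h import *
st();manip.read_camera('top');manip.read_camera('top');st();inedge()
delta(eworld(-.055,.033,.2156),5.5)
```

```text
t 8.55 p [ 0.4716 -0.1531  0.2167] F [-0.3   0.3  -3.85] M [ 0.05 -0.03 -0.02] w 0.0235 q [ -21.9  -11.1   89.2    0.   101.9 -117.4] yaw 5.49 z [ 4.e-04  3.e-04 -1.e+00]
t 8.65 p [ 0.4716 -0.1531  0.2168] F [ 0.13 -0.18 -3.96] M [-0.07  0.02  0.03] w 0.0236 q [ -21.9  -11.1   89.2    0.   101.9 -117.4] yaw 5.49 z [ 4.e-04  2.e-04 -1.e+00]
edge frame TCP x -0.0549 y 0.0335 face z-edge 0.0012
[ 0.4716 -0.1536  0.2156] t [0.0001, -0.0005, 0.0012] r [0.0002, 0.0005, -0.0001]
```

Request:
step_arm(
  targets=[
    {"tx":0,"ty":0,"tz":0.0008,"rx":0,"ry":0,"rz":0,"fingers":-1},
    {"tx":0,"ty":0,"tz":0.0016,"rx":0,"ry":0,"rz":0,"fingers":-1},
    {"tx":0,"ty":0,"tz":0.0022,"rx":0,"ry":0,"rz":0,"fingers":-1},
    {"tx":0,"ty":0,"tz":0.0022,"rx":0,"ry":0,"rz":0,"fingers":-1},
  ],
)

```text
time: 9.15
tool_pos: [0.4717, -0.1531, 0.2152]
tcp_rot: [[-0.995, -0.096, 0.001], [-0.096, 0.995, -0.0], [-0.001, -0.0, -1.0]]
wrist_force: [-0.6, -0.0, 0.6]
gripper_width: 0.0235
```

Run:
```python
from h import *
st();manip.read_camera('top');manip.read_camera('top');st();inedge()
```

```text
t 9.15 p [ 0.4717 -0.1531  0.2152] F [-0.57 -0.05  0.63] M [ 0.05  0.09 -0.01] w 0.0235 q [ -21.9  -11.2   89.4    0.   101.7 -117.4] yaw 5.49 z [ 1.3e-03 -1.0e-04 -1.0e+00]
t 9.25 p [ 0.4717 -0.1531  0.2152] F [-2.63  0.9   1.37] M [0.1  0.01 0.02] w 0.024 q [ -21.9  -11.2   89.4    0.   101.7 -117.4] yaw 5.5 z [ 1.3e-03 -1.0e-04 -1.0e+00]
edge frame TCP x -0.0548 y 0.0335 face z-edge -0.0004
```

Request:
step_arm(
  targets=[
    {"tx":-0.004,"ty":0,"tz":0.001,"rx":0,"ry":0,"rz":0,"fingers":-1},
    {"tx":-0.009,"ty":0,"tz":0.001,"rx":0,"ry":0,"rz":0,"fingers":-1},
    {"tx":-0.015,"ty":0,"tz":0.001,"rx":0,"ry":0,"rz":0,"fingers":-1},
    {"tx":-0.021,"ty":0,"tz":0.001,"rx":0,"ry":0,"rz":0,"fingers":-1},
    {"tx":-0.027,"ty":0,"tz":0.001,"rx":0,"ry":0,"rz":0,"fingers":-1},
    {"tx":-0.033,"ty":0,"tz":0.001,"rx":0,"ry":0,"rz":0,"fingers":-1},
  ],
)

```text
time: 10.0
tool_pos: [0.5049, -0.1502, 0.2153]
tcp_rot: [[-0.995, -0.095, 0.002], [-0.095, 0.995, -0.001], [-0.002, -0.001, -1.0]]
wrist_force: [-5.7, -0.4, 6.3]
gripper_width: 0.0237
```

Run:
```python
from h import *
st();inedge()
```

```text
t 10.0 p [ 0.5049 -0.1502  0.2153] F [-5.73 -0.36  6.31] M [-0.16  0.7  -0.05] w 0.0237 q [ -20.3   -6.4   85.1   -0.   101.2 -115.7] yaw 5.48 z [ 0.0019 -0.0011 -1.    ]
edge frame TCP x -0.0215 y 0.0332 face z-edge -0.0003
```

Request:
step_arm(
  targets=[
    {"tx":-0.007,"ty":0,"tz":0.001,"rx":0,"ry":0,"rz":0,"fingers":-1},
    {"tx":-0.014,"ty":0,"tz":0.001,"rx":0,"ry":0,"rz":0,"fingers":-1},
    {"tx":-0.021,"ty":0,"tz":0.001,"rx":0,"ry":0,"rz":0,"fingers":-1},
    {"tx":-0.028,"ty":0,"tz":0.001,"rx":0,"ry":0,"rz":0,"fingers":-1},
    {"tx":-0.035,"ty":0,"tz":0.001,"rx":0,"ry":0,"rz":0,"fingers":-1},
    {"tx":-0.042,"ty":0,"tz":0.001,"rx":0,"ry":0,"rz":0,"fingers":-1},
  ],
)

```text
time: 10.75
tool_pos: [0.5469, -0.1464, 0.2152]
tcp_rot: [[-0.995, -0.095, 0.002], [-0.095, 0.995, -0.002], [-0.001, -0.002, -1.0]]
wrist_force: [-4.4, -0.5, 7.4]
gripper_width: 0.0235
```

Run:
```python
from h import *
st();inedge()
```

```text
t 10.75 p [ 0.5469 -0.1464  0.2152] F [-4.39 -0.53  7.39] M [-0.17  1.16  0.02] w 0.0235 q [-1.840e+01 -3.000e-01  7.930e+01 -1.000e-01  1.009e+02 -1.139e+02] yaw 5.46 z [ 0.0015 -0.0019 -1.    ]
edge frame TCP x 0.0206 y 0.0329 face z-edge -0.0004
```

Request:
step_arm(
  targets=[
    {"tx":-0.007,"ty":0,"tz":0.001,"rx":0,"ry":0,"rz":0,"fingers":-1},
    {"tx":-0.014,"ty":0,"tz":0.001,"rx":0,"ry":0,"rz":0,"fingers":-1},
    {"tx":-0.021,"ty":0,"tz":0.001,"rx":0,"ry":0,"rz":0,"fingers":-1},
    {"tx":-0.027,"ty":0,"tz":0.001,"rx":0,"ry":0,"rz":0,"fingers":-1},
    {"tx":-0.033,"ty":0,"tz":0.001,"rx":0,"ry":0,"rz":0,"fingers":-1},
  ],
)

```text
time: 11.38
tool_pos: [0.5797, -0.1435, 0.2147]
tcp_rot: [[-0.995, -0.095, 0.0], [-0.095, 0.995, -0.003], [-0.0, -0.003, -1.0]]
wrist_force: [-4.1, -0.7, 5.1]
gripper_width: 0.0241
```

Run:
```python
from h import *
st();inedge()
```

```text
t 11.38 p [ 0.5797 -0.1435  0.2147] F [-4.14 -0.68  5.08] M [-0.23  1.35 -0.07] w 0.0241 q [-1.710e+01  4.500e+00  7.440e+01 -1.000e-01  1.011e+02 -1.126e+02] yaw 5.44 z [ 3.0e-04 -2.6e-03 -1.0e+00]
edge frame TCP x 0.0536 y 0.0327 face z-edge -0.0009
```

Request:
step_arm(
  targets=[
    {"tx":-0.004,"ty":0,"tz":-0.004,"rx":0,"ry":0,"rz":0,"fingers":-1},
    {"tx":-0.006,"ty":0,"tz":-0.012,"rx":0,"ry":0,"rz":0,"fingers":-1},
    {"tx":-0.006,"ty":-0.005,"tz":-0.025,"rx":0,"ry":0,"rz":0,"fingers":-1},
    {"tx":-0.003,"ty":-0.015,"tz":-0.035,"rx":0,"ry":0,"rz":0,"fingers":-1},
    {"tx":0.015,"ty":-0.025,"tz":-0.035,"rx":0,"ry":0,"rz":0,"fingers":-1},
    {"tx":0.045,"ty":-0.033,"tz":-0.035,"rx":0,"ry":0,"rz":0,"fingers":-1},
    {"tx":0.08,"ty":-0.033,"tz":-0.03,"rx":0,"ry":0,"rz":0,"fingers":-1},
    {"tx":0.105,"ty":-0.033,"tz":-0.025,"rx":0,"ry":0,"rz":0,"fingers":-1},
  ],
)

```text
time: 12.38
tool_pos: [0.4769, -0.1872, 0.2408]
tcp_rot: [[-0.996, -0.094, 0.001], [-0.094, 0.996, -0.004], [-0.001, -0.004, -1.0]]
wrist_force: [0.7, 0.4, -4.5]
gripper_width: 0.0234
```

Run:
```python
from h import *
st();inedge();manip.read_camera('top');manip.read_camera('top');a=pic('scene','s6.png');st();inedge()
cv2.imwrite('pics/c6.png',cv2.resize(a[170:280,220:330],None,fx=5,fy=5)[:,:,::-1])
delta(eworld(-.055,0,.2165),5.5)
```

```text
t 12.38 p [ 0.4769 -0.1872  0.2408] F [ 0.72  0.37 -4.47] M [ 0.   -0.01  0.02] w 0.0234 q [ -25.1   -8.5   84.4   -0.2  103.9 -120.6] yaw 5.37 z [ 0.0015 -0.0035 -1.    ]
edge frame TCP x -0.0529 y -0.0010 face z-edge 0.0252
t 12.53 p [ 0.4775 -0.187   0.2408] F [ 0.69 -0.21 -3.51] M [-0.04 -0.11  0.02] w 0.0237 q [-2.510e+01 -8.400e+00  8.440e+01 -1.000e-01  1.039e+02 -1.205e+02] yaw 5.34 z [ 0.0019 -0.0034 -1.    ]
edge frame TCP x -0.0523 y -0.0008 face z-edge 0.0252
[ 0.4748 -0.1865  0.2165] t [0.0028, 0.0009, 0.0243] r [-0.0036, 0.0016, -0.0027]
```

View pics/c6.png

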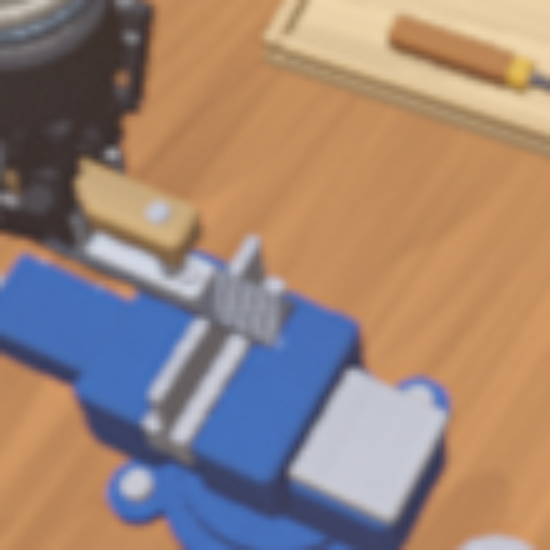

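Request:
step_arm(
  targets=[
    {"tx":0.003,"ty":0.001,"tz":0.008,"rx":-0.0035,"ry":0.0016,"rz":-0.002,"fingers":-1},
    {"tx":0.003,"ty":0.001,"tz":0.016,"rx":-0.0035,"ry":0.0016,"rz":-0.002,"fingers":-1},
    {"tx":0.003,"ty":0.001,"tz":0.02,"rx":-0.0035,"ry":0.0016,"rz":-0.002,"fingers":-1},
    {"tx":0.003,"ty":0.001,"tz":0.023,"rx":-0.0035,"ry":0.0016,"rz":-0.002,"fingers":-1},
    {"tx":0.003,"ty":0.001,"tz":0.0235,"rx":-0.0035,"ry":0.0016,"rz":-0.002,"fingers":-1},
    {"tx":0.003,"ty":0.001,"tz":0.0235,"rx":-0.0035,"ry":0.0016,"rz":-0.002,"fingers":-1},
  ],
)

```text
time: 13.28
tool_pos: [0.4746, -0.1864, 0.2174]
tcp_rot: [[-0.995, -0.095, 0.0], [-0.095, 0.995, -0.0], [-0.0, -0.0, -1.0]]
wrist_force: [-0.4, -0.0, -3.9]
gripper_width: 0.0237
```

Run:
```python
from h import *
st();inedge();manip.read_camera('top');manip.read_camera('top');st();inedge()
delta(eworld(-.055,0,.2146),5.5)
```

```text
t 13.28 p [ 0.4746 -0.1864  0.2174] F [-0.39 -0.02 -3.91] M [-0.02 -0.05 -0.01] w 0.0237 q [ -25.3   -8.9   87.2   -0.   101.7 -120.7] yaw 5.46 z [ 1.e-04 -2.e-04 -1.e+00]
edge frame TCP x -0.0552 y 0.0001 face z-edge 0.0018
t 13.38 p [ 0.4746 -0.1864  0.2176] F [ 0.46 -0.19 -4.75] M [ 0.07  0.05 -0.04] w 0.0237 q [ -25.3   -8.9   87.2   -0.   101.7 -120.7] yaw 5.46 z [ 4.e-04 -3.e-04 -1.e+00]
edge frame TCP x -0.0551 y 0.0001 face z-edge 0.0020
[ 0.4748 -0.1865  0.2146] t [-0.0001, -0.0001, 0.003] r [-0.0003, 0.0004, -0.0007]
```

Request:
step_arm(
  targets=[
    {"tx":0,"ty":0,"tz":0.001,"rx":0,"ry":0,"rz":0,"fingers":-1},
    {"tx":0,"ty":0,"tz":0.002,"rx":0,"ry":0,"rz":0,"fingers":-1},
    {"tx":0,"ty":0,"tz":0.003,"rx":0,"ry":0,"rz":0,"fingers":-1},
    {"tx":0,"ty":0,"tz":0.003,"rx":0,"ry":0,"rz":0,"fingers":-1},
    {"tx":0,"ty":0,"tz":0.003,"rx":0,"ry":0,"rz":0,"fingers":-1},
  ],
)

```text
time: 14.0
tool_pos: [0.4747, -0.1865, 0.2152]
tcp_rot: [[-0.995, -0.095, 0.001], [-0.095, 0.995, -0.001], [-0.001, -0.001, -1.0]]
wrist_force: [-1.7, 0.9, 0.8]
gripper_width: 0.0237
```

Run:
```python
from h import *
st();inedge()
```

```text
t 14.0 p [ 0.4747 -0.1865  0.2152] F [-1.7   0.92  0.77] M [0.09 0.05 0.04] w 0.0237 q [ -25.3   -9.    87.5   -0.   101.5 -120.7] yaw 5.46 z [ 1.2e-03 -7.0e-04 -1.0e+00]
edge frame TCP x -0.0551 y -0.0000 face z-edge -0.0004
```

Same contact (~5 N). Stroke two, in the same increments.

Request:
step_arm(
  targets=[
    {"tx":-0.004,"ty":0,"tz":0.001,"rx":0,"ry":0,"rz":0,"fingers":-1},
    {"tx":-0.009,"ty":0,"tz":0.001,"rx":0,"ry":0,"rz":0,"fingers":-1},
    {"tx":-0.015,"ty":0,"tz":0.001,"rx":0,"ry":0,"rz":0,"fingers":-1},
    {"tx":-0.021,"ty":0,"tz":0.001,"rx":0,"ry":0,"rz":0,"fingers":-1},
    {"tx":-0.027,"ty":0,"tz":0.001,"rx":0,"ry":0,"rz":0,"fingers":-1},
    {"tx":-0.033,"ty":0,"tz":0.001,"rx":0,"ry":0,"rz":0,"fingers":-1},
  ],
)

```text
time: 14.75
tool_pos: [0.5079, -0.1836, 0.2153]
tcp_rot: [[-0.995, -0.095, 0.002], [-0.095, 0.995, -0.002], [-0.002, -0.002, -1.0]]
wrist_force: [-4.0, 0.0, 7.5]
gripper_width: 0.0238
```

Request:
step_arm(
  targets=[
    {"tx":-0.007,"ty":0,"tz":0.001,"rx":0,"ry":0,"rz":0,"fingers":-1},
    {"tx":-0.014,"ty":0,"tz":0.001,"rx":0,"ry":0,"rz":0,"fingers":-1},
    {"tx":-0.021,"ty":0,"tz":0.001,"rx":0,"ry":0,"rz":0,"fingers":-1},
    {"tx":-0.028,"ty":0,"tz":0.001,"rx":0,"ry":0,"rz":0,"fingers":-1},
    {"tx":-0.035,"ty":0,"tz":0.001,"rx":0,"ry":0,"rz":0,"fingers":-1},
    {"tx":-0.042,"ty":0,"tz":0.001,"rx":0,"ry":0,"rz":0,"fingers":-1},
  ],
)

```text
time: 15.5
tool_pos: [0.5499, -0.1798, 0.2152]
tcp_rot: [[-0.996, -0.095, 0.002], [-0.095, 0.996, -0.003], [-0.001, -0.003, -1.0]]
wrist_force: [-4.1, 0.2, 5.9]
gripper_width: 0.0237
```

Run:
```python
from h import *
st();inedge()
```

```text
t 15.5 p [ 0.5499 -0.1798  0.2152] F [-4.07  0.24  5.93] M [-0.16  1.04 -0.02] w 0.0237 q [-2.140e+01  1.600e+00  7.740e+01 -1.000e-01  1.009e+02 -1.169e+02] yaw 5.43 z [ 0.0016 -0.0026 -1.    ]
edge frame TCP x 0.0205 y -0.0006 face z-edge -0.0004
```

Request:
step_arm(
  targets=[
    {"tx":-0.007,"ty":0,"tz":0.001,"rx":0,"ry":0,"rz":0,"fingers":-1},
    {"tx":-0.014,"ty":0,"tz":0.001,"rx":0,"ry":0,"rz":0,"fingers":-1},
    {"tx":-0.021,"ty":0,"tz":0.001,"rx":0,"ry":0,"rz":0,"fingers":-1},
    {"tx":-0.027,"ty":0,"tz":0.001,"rx":0,"ry":0,"rz":0,"fingers":-1},
    {"tx":-0.033,"ty":0,"tz":0.001,"rx":0,"ry":0,"rz":0,"fingers":-1},
  ],
)

```text
time: 16.12
tool_pos: [0.5828, -0.1769, 0.2147]
tcp_rot: [[-0.996, -0.094, 0.0], [-0.094, 0.996, -0.003], [-0.0, -0.003, -1.0]]
wrist_force: [-4.0, 0.2, 5.8]
gripper_width: 0.0233
```

Run:
```python
from h import *
st();inedge()
```

```text
t 16.12 p [ 0.5828 -0.1769  0.2147] F [-3.98  0.19  5.79] M [-0.19  1.31  0.03] w 0.0233 q [ -20.     6.3   72.4   -0.2  101.2 -115.4] yaw 5.41 z [ 4.0e-04 -3.3e-03 -1.0e+00]
edge frame TCP x 0.0534 y -0.0008 face z-edge -0.0009
```

Request:
step_arm(
  targets=[
    {"tx":-0.004,"ty":0,"tz":-0.004,"rx":0,"ry":0,"rz":0,"fingers":-1},
    {"tx":-0.006,"ty":0,"tz":-0.012,"rx":0,"ry":0,"rz":0,"fingers":-1},
    {"tx":-0.006,"ty":-0.005,"tz":-0.025,"rx":0,"ry":0,"rz":0,"fingers":-1},
    {"tx":-0.003,"ty":-0.015,"tz":-0.035,"rx":0,"ry":0,"rz":0,"fingers":-1},
    {"tx":0.015,"ty":-0.025,"tz":-0.035,"rx":0,"ry":0,"rz":0,"fingers":-1},
    {"tx":0.045,"ty":-0.032,"tz":-0.035,"rx":-0.003,"ry":0,"rz":-0.001,"fingers":-1},
    {"tx":0.08,"ty":-0.032,"tz":-0.03,"rx":-0.003,"ry":0,"rz":-0.001,"fingers":-1},
    {"tx":0.107,"ty":-0.032,"tz":-0.025,"rx":-0.003,"ry":0,"rz":-0.001,"fingers":-1},
  ],
)

```text
time: 17.12
tool_pos: [0.4769, -0.2196, 0.2397]
tcp_rot: [[-0.996, -0.094, -0.0], [-0.094, 0.996, -0.001], [0.0, -0.001, -1.0]]
wrist_force: [-0.6, 0.2, -3.5]
gripper_width: 0.0237
```

Run:
```python
from h import *
st();inedge();manip.read_camera('top');manip.read_camera('top');a=pic('scene','s7.png');st();inedge()
cv2.imwrite('pics/c7.png',cv2.resize(a[170:280,220:330],None,fx=5,fy=5)[:,:,::-1])
delta(eworld(-.055,-.0325,.2175),5.5)
```

```text
t 17.12 p [ 0.4769 -0.2196  0.2397] F [-0.56  0.22 -3.48] M [-0.07 -0.02  0.01] w 0.0237 q [ -28.4   -6.4   82.6   -0.   103.8 -123.8] yaw 5.38 z [-2.e-04 -6.e-04 -1.e+00]
edge frame TCP x -0.0561 y -0.0332 face z-edge 0.0241
t 17.27 p [ 0.4775 -0.2195  0.2399] F [-0.04  0.47 -3.14] M [-0.01 -0.02 -0.03] w 0.0236 q [ -28.4   -6.4   82.6   -0.   103.8 -123.7] yaw 5.34 z [ 3.e-04 -6.e-04 -1.e+00]
edge frame TCP x -0.0554 y -0.0331 face z-edge 0.0243
[ 0.4779 -0.2188  0.2175] t [-0.0004, 0.0006, 0.0224] r [-0.0006, 0.0003, -0.0027]
```

View pics/c7.png

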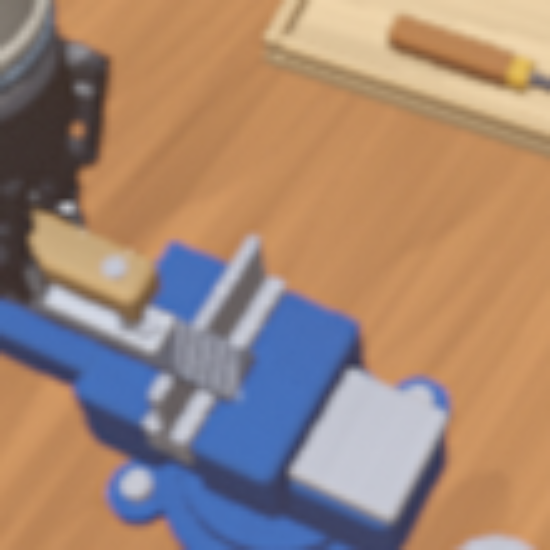

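The file hovers over the right third, toe just past the plate at about crop (240,370). Lowering it.

Request:
step_arm(
  targets=[
    {"tx":0,"ty":0.0006,"tz":0.008,"rx":0,"ry":0,"rz":-0.002,"fingers":-1},
    {"tx":0,"ty":0.0006,"tz":0.015,"rx":0,"ry":0,"rz":-0.002,"fingers":-1},
    {"tx":0,"ty":0.0006,"tz":0.019,"rx":0,"ry":0,"rz":-0.002,"fingers":-1},
    {"tx":0,"ty":0.0006,"tz":0.022,"rx":0,"ry":0,"rz":-0.002,"fingers":-1},
    {"tx":0,"ty":0.0006,"tz":0.0225,"rx":0,"ry":0,"rz":-0.002,"fingers":-1},
    {"tx":0,"ty":0.0006,"tz":0.0225,"rx":0,"ry":0,"rz":-0.002,"fingers":-1},
  ],
)

```text
time: 18.02
tool_pos: [0.4776, -0.2189, 0.2176]
tcp_rot: [[-0.995, -0.095, 0.001], [-0.095, 0.995, -0.001], [-0.0, -0.001, -1.0]]
wrist_force: [0.4, -0.3, -2.8]
gripper_width: 0.0235
```

Run:
```python
from h import *
manip.read_camera('top');manip.read_camera('top');st();inedge()
delta(eworld(-.055,-.0325,.2146),5.5)
```

```text
t 18.12 p [ 0.4776 -0.219   0.2177] F [ 0.04 -0.32 -3.98] M [0.03 0.01 0.01] w 0.0237 q [ -28.3   -6.6   85.    -0.   101.5 -123.8] yaw 5.46 z [ 8.e-04 -8.e-04 -1.e+00]
edge frame TCP x -0.0553 y -0.0326 face z-edge 0.0021
[ 0.4779 -0.2188  0.2146] t [-0.0003, 0.0001, 0.0031] r [-0.0009, 0.0007, -0.0007]
```

Request:
step_arm(
  targets=[
    {"tx":0,"ty":0,"tz":0.001,"rx":0,"ry":0,"rz":0,"fingers":-1},
    {"tx":0,"ty":0,"tz":0.002,"rx":0,"ry":0,"rz":0,"fingers":-1},
    {"tx":0,"ty":0,"tz":0.003,"rx":0,"ry":0,"rz":0,"fingers":-1},
    {"tx":0,"ty":0,"tz":0.0031,"rx":0,"ry":0,"rz":0,"fingers":-1},
    {"tx":0,"ty":0,"tz":0.0031,"rx":0,"ry":0,"rz":0,"fingers":-1},
  ],
)

```text
time: 18.75
tool_pos: [0.4777, -0.219, 0.2152]
tcp_rot: [[-0.995, -0.095, 0.002], [-0.095, 0.995, -0.001], [-0.001, -0.001, -1.0]]
wrist_force: [-1.6, -0.1, -0.2]
gripper_width: 0.0231
```

Run:
```python
from h import *
st();inedge()
```

```text
t 18.75 p [ 0.4777 -0.219   0.2152] F [-1.59 -0.05 -0.19] M [0.09 0.13 0.08] w 0.0231 q [ -28.3   -6.6   85.3   -0.   101.2 -123.8] yaw 5.46 z [ 0.0015 -0.0012 -1.    ]
edge frame TCP x -0.0552 y -0.0326 face z-edge -0.0004
```

Request:
step_arm(
  targets=[
    {"tx":-0.004,"ty":0,"tz":0.001,"rx":0,"ry":0,"rz":0,"fingers":-1},
    {"tx":-0.009,"ty":0,"tz":0.001,"rx":0,"ry":0,"rz":0,"fingers":-1},
    {"tx":-0.015,"ty":0,"tz":0.001,"rx":0,"ry":0,"rz":0,"fingers":-1},
    {"tx":-0.021,"ty":0,"tz":0.001,"rx":0,"ry":0,"rz":0,"fingers":-1},
    {"tx":-0.027,"ty":0,"tz":0.001,"rx":0,"ry":0,"rz":0,"fingers":-1},
    {"tx":-0.033,"ty":0,"tz":0.001,"rx":0,"ry":0,"rz":0,"fingers":-1},
  ],
)

```text
time: 19.5
tool_pos: [0.5109, -0.2161, 0.2153]
tcp_rot: [[-0.995, -0.095, 0.002], [-0.095, 0.995, -0.002], [-0.002, -0.002, -1.0]]
wrist_force: [-4.1, -0.3, 6.3]
gripper_width: 0.0236
```

Request:
step_arm(
  targets=[
    {"tx":-0.007,"ty":0,"tz":0.001,"rx":0,"ry":0,"rz":0,"fingers":-1},
    {"tx":-0.014,"ty":0,"tz":0.001,"rx":0,"ry":0,"rz":0,"fingers":-1},
    {"tx":-0.021,"ty":0,"tz":0.001,"rx":0,"ry":0,"rz":0,"fingers":-1},
    {"tx":-0.028,"ty":0,"tz":0.001,"rx":0,"ry":0,"rz":0,"fingers":-1},
    {"tx":-0.035,"ty":0,"tz":0.001,"rx":0,"ry":0,"rz":0,"fingers":-1},
    {"tx":-0.042,"ty":0,"tz":0.001,"rx":0,"ry":0,"rz":0,"fingers":-1},
  ],
)

```text
time: 20.25
tool_pos: [0.553, -0.2123, 0.2152]
tcp_rot: [[-0.996, -0.095, 0.002], [-0.095, 0.996, -0.003], [-0.002, -0.003, -1.0]]
wrist_force: [-5.4, -0.2, 6.6]
gripper_width: 0.0235
```

Run:
```python
from h import *
st();inedge()
```

```text
t 20.25 p [ 0.553  -0.2123  0.2152] F [-5.37 -0.24  6.57] M [-0.19  1.06 -0.06] w 0.0235 q [-2.420e+01  3.600e+00  7.520e+01 -1.000e-01  1.010e+02 -1.197e+02] yaw 5.43 z [ 0.002  -0.0031 -1.    ]
edge frame TCP x 0.0204 y -0.0332 face z-edge -0.0004
```

Request:
step_arm(
  targets=[
    {"tx":-0.007,"ty":0,"tz":0.001,"rx":0,"ry":0,"rz":0,"fingers":-1},
    {"tx":-0.014,"ty":0,"tz":0.001,"rx":0,"ry":0,"rz":0,"fingers":-1},
    {"tx":-0.021,"ty":0,"tz":0.001,"rx":0,"ry":0,"rz":0,"fingers":-1},
    {"tx":-0.027,"ty":0,"tz":0.001,"rx":0,"ry":0,"rz":0,"fingers":-1},
    {"tx":-0.033,"ty":0,"tz":0.001,"rx":0,"ry":0,"rz":0,"fingers":-1},
  ],
)

```text
time: 20.88
tool_pos: [0.5859, -0.2093, 0.2147]
tcp_rot: [[-0.996, -0.094, 0.001], [-0.094, 0.996, -0.004], [-0.001, -0.004, -1.0]]
wrist_force: [-3.8, 0.3, 5.1]
gripper_width: 0.0238
```

Run:
```python
from h import *
st();inedge();delta((.502,.214,.27),8.0)
```

```text
t 20.88 p [ 0.5859 -0.2093  0.2147] F [-3.85  0.26  5.15] M [-0.26  1.35  0.02] w 0.0238 q [ -22.7    8.3   70.3   -0.2  101.3 -118.2] yaw 5.42 z [ 9.0e-04 -3.7e-03 -1.0e+00]
edge frame TCP x 0.0534 y -0.0334 face z-edge -0.0009
[0.502 0.214 0.27 ] t [0.0435, 0.4291, -0.0569] r [-0.0038, 0.0005, -0.045]
```

Request:
step_arm(
  targets=[
    {"tx":-0.004,"ty":0,"tz":-0.004,"rx":0,"ry":0,"rz":0,"fingers":-1},
    {"tx":-0.006,"ty":0,"tz":-0.012,"rx":0,"ry":0,"rz":0,"fingers":-1},
    {"tx":-0.006,"ty":0,"tz":-0.03,"rx":0,"ry":0,"rz":0,"fingers":-1},
    {"tx":-0.004,"ty":0.01,"tz":-0.05,"rx":0,"ry":0,"rz":0,"fingers":-1},
    {"tx":0,"ty":0.04,"tz":-0.057,"rx":0,"ry":0,"rz":-0.005,"fingers":-1},
    {"tx":0.006,"ty":0.08,"tz":-0.057,"rx":-0.002,"ry":0,"rz":-0.01,"fingers":-1},
    {"tx":0.012,"ty":0.13,"tz":-0.057,"rx":-0.004,"ry":0,"rz":-0.015,"fingers":-1},
    {"tx":0.018,"ty":0.18,"tz":-0.057,"rx":-0.004,"ry":0,"rz":-0.02,"fingers":-1},
  ],
)

```text
time: 21.88
tool_pos: [0.5503, -0.0297, 0.2731]
tcp_rot: [[-0.993, -0.114, 0.003], [-0.114, 0.993, 0.0], [-0.003, 0.0, -1.0]]
wrist_force: [0.6, 0.7, -3.6]
gripper_width: 0.0234
```

Run:
```python
from h import *
st();delta((.502,.214,.27),8.0)
```

```text
t 21.88 p [ 0.5503 -0.0297  0.2731] F [ 0.58  0.7  -3.59] M [ 0.02 -0.04  0.04] w 0.0234 q [  -6.7   -2.1   75.1    0.   106.8 -103.2] yaw 6.56 z [ 3.1e-03  4.0e-04 -1.0e+00]
[0.502 0.214 0.27 ] t [0.0201, 0.2477, 0.0031] r [0.0, 0.0031, -0.0251]
```

Request:
step_arm(
  targets=[
    {"tx":0.004,"ty":0.05,"tz":0.001,"rx":0,"ry":0.003,"rz":-0.005,"fingers":-1},
    {"tx":0.008,"ty":0.1,"tz":0.002,"rx":0,"ry":0.003,"rz":-0.01,"fingers":-1},
    {"tx":0.012,"ty":0.15,"tz":0.003,"rx":0,"ry":0.003,"rz":-0.015,"fingers":-1},
    {"tx":0.016,"ty":0.195,"tz":0.003,"rx":0,"ry":0.003,"rz":-0.02,"fingers":-1},
    {"tx":0.019,"ty":0.23,"tz":0.003,"rx":0,"ry":0.003,"rz":-0.025,"fingers":-1},
    {"tx":0.02,"ty":0.247,"tz":0.003,"rx":0,"ry":0.003,"rz":-0.025,"fingers":-1},
    {"tx":0.02,"ty":0.247,"tz":0.003,"rx":0,"ry":0.003,"rz":-0.025,"fingers":-1},
  ],
)

```text
time: 22.75
tool_pos: [0.5019, 0.2142, 0.2711]
tcp_rot: [[-0.99, -0.141, 0.001], [-0.141, 0.99, 0.0], [-0.001, 0.0, -1.0]]
wrist_force: [0.2, -0.7, -4.5]
gripper_width: 0.0237
```

Run:
```python
from h import *
st();manip.read_camera('top');manip.read_camera('top');a=pic('scene','s8.png');st();delta((.502,.214,.0586),8.0)
cv2.imwrite('pics/c8.png',cv2.resize(a[40:200,250:420],None,fx=4,fy=3.7)[:,:,::-1])
```

```text
t 22.75 p [0.5019 0.2142 0.2711] F [ 0.21 -0.66 -4.5 ] M [-0.01 -0.04  0.  ] w 0.0237 q [ 19.5  -2.8  76.1  -0.  106.7 -78.6] yaw 8.09 z [ 1.4e-03  3.0e-04 -1.0e+00]
t 22.9 p [0.5025 0.2124 0.2705] F [ 0.06 -0.33 -4.36] M [0.01 0.02 0.  ] w 0.0233 q [ 19.4  -2.8  76.1  -0.  106.7 -78.6] yaw 7.92 z [ 7.e-04 -3.e-04 -1.e+00]
[0.502  0.214  0.0586] t [0.0004, 0.0018, 0.2119] r [-0.0004, 0.0006, -0.0014]
```

View pics/c8.png

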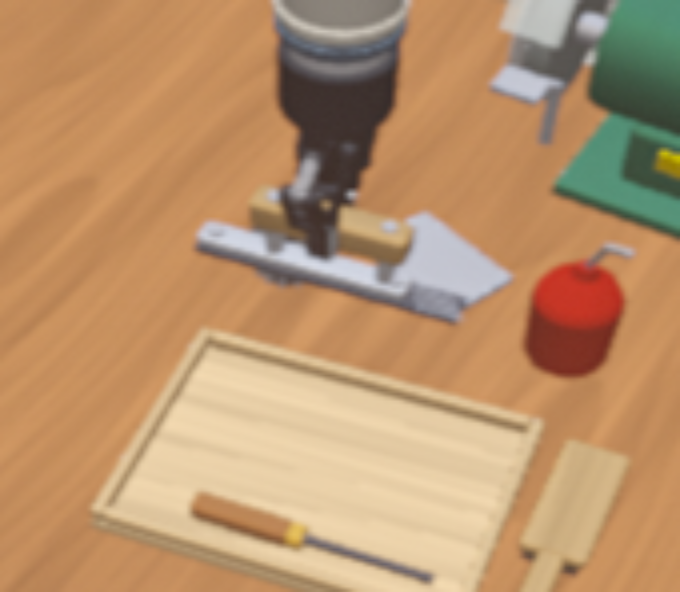

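Request:
step_arm(
  targets=[
    {"tx":0,"ty":0.0015,"tz":0.03,"rx":0,"ry":0,"rz":0,"fingers":-1},
    {"tx":0,"ty":0.0015,"tz":0.065,"rx":0,"ry":0,"rz":0,"fingers":-1},
    {"tx":0,"ty":0.0015,"tz":0.1,"rx":0,"ry":0,"rz":0,"fingers":-1},
    {"tx":0,"ty":0.0015,"tz":0.135,"rx":0,"ry":0,"rz":0,"fingers":-1},
    {"tx":0,"ty":0.0015,"tz":0.165,"rx":0,"ry":0,"rz":0,"fingers":-1},
    {"tx":0,"ty":0.0015,"tz":0.185,"rx":0,"ry":0,"rz":0,"fingers":-1},
    {"tx":0,"ty":0.0015,"tz":0.195,"rx":0,"ry":0,"rz":0,"fingers":-1},
    {"tx":0,"ty":0.0015,"tz":0.195,"rx":0,"ry":0,"rz":0,"fingers":-1},
  ],
)

```text
time: 23.9
tool_pos: [0.5025, 0.2135, 0.0755]
tcp_rot: [[-0.991, -0.137, 0.0], [-0.137, 0.991, -0.001], [-0.0, -0.001, -1.0]]
wrist_force: [0.4, 0.0, -4.4]
gripper_width: 0.0239
```

Run:
```python
from h import *
manip.read_camera('top');manip.read_camera('top');manip.read_camera('top');st();delta((.502,.214,.0586),8.0)
```

```text
t 24.05 p [0.5032 0.2141 0.0771] F [ 0.34 -1.18 -4.26] M [ 0.    0.01 -0.01] w 0.0236 q [ 19.5  -1.2  94.2  -0.   86.8 -78.4] yaw 7.92 z [ 3.1e-03  5.0e-04 -1.0e+00]
[0.502  0.214  0.0586] t [0.0013, 0.0001, 0.0185] r [0.0, 0.0031, -0.0013]
```

Request:
step_arm(
  targets=[
    {"tx":0.001,"ty":0,"tz":0.006,"rx":0,"ry":0.002,"rz":0,"fingers":-1},
    {"tx":0.001,"ty":0,"tz":0.012,"rx":0,"ry":0.002,"rz":0,"fingers":-1},
    {"tx":0.001,"ty":0,"tz":0.015,"rx":0,"ry":0.002,"rz":0,"fingers":-1},
    {"tx":0.001,"ty":0,"tz":0.017,"rx":0,"ry":0.002,"rz":0,"fingers":-1},
    {"tx":0.001,"ty":0,"tz":0.018,"rx":0,"ry":0.002,"rz":0,"fingers":-1},
    {"tx":0.001,"ty":0,"tz":0.0185,"rx":0,"ry":0.002,"rz":0,"fingers":-1},
    {"tx":0.001,"ty":0,"tz":0.0185,"rx":0,"ry":0.002,"rz":0,"fingers":-1},
  ],
)

```text
time: 24.92
tool_pos: [0.5024, 0.214, 0.0587]
tcp_rot: [[-0.99, -0.138, 0.001], [-0.138, 0.99, 0.0], [-0.001, 0.0, -1.0]]
wrist_force: [-0.2, 0.6, -4.6]
gripper_width: 0.0233
```

Run:
```python
from h import *
manip.read_camera('top');manip.read_camera('top');st();delta((.502,.214,.0586),8.0)
```

```text
t 25.02 p [0.5024 0.214  0.0587] F [-0.27  0.37 -4.21] M [ 0.03 -0.   -0.02] w 0.0235 q [ 19.5  -0.6  95.5  -0.   85.  -78.4] yaw 7.92 z [ 1.4e-03  3.0e-04 -1.0e+00]
[0.502  0.214  0.0586] t [0.0004, 0.0001, 0.0001] r [0.0001, 0.0014, -0.0014]
```

Request:
step_arm(
  targets=[
    {"tx":0,"ty":0,"tz":0.0007,"rx":0,"ry":0.001,"rz":0,"fingers":-1},
    {"tx":0,"ty":0,"tz":0.0014,"rx":0,"ry":0.001,"rz":0,"fingers":-1},
    {"tx":0,"ty":0,"tz":0.0014,"rx":0,"ry":0.001,"rz":0,"fingers":-1},
    {"tx":0,"ty":0,"tz":0.0014,"rx":0,"ry":0.001,"rz":0,"fingers":-1},
  ],
)

```text
time: 25.52
tool_pos: [0.5025, 0.214, 0.0585]
tcp_rot: [[-0.99, -0.138, 0.001], [-0.138, 0.99, 0.0], [-0.001, 0.0, -1.0]]
wrist_force: [-5.4, -1.2, 5.5]
gripper_width: 0.0235
```

Run:
```python
from h import *
st();manip.read_camera('top');st()
```

```text
t 25.52 p [0.5025 0.214  0.0585] F [-5.42 -1.18  5.49] M [-0.26  0.77 -0.02] w 0.0235 q [ 19.5  -0.5  95.4   0.   85.  -78.4] yaw 7.92 z [ 1.1e-03  4.0e-04 -1.0e+00]
t 25.57 p [0.5025 0.2141 0.0585] F [-5.02 -1.62  5.33] M [-0.36  0.67 -0.04] w 0.0239 q [ 19.5  -0.5  95.4   0.   85.  -78.4] yaw 7.92 z [ 1.2e-03  4.0e-04 -1.0e+00]
```

Request:
step_arm(
  targets=[
    {"tx":0,"ty":0,"tz":0,"rx":0,"ry":0,"rz":0,"fingers":-0.3},
    {"tx":0,"ty":0,"tz":0,"rx":0,"ry":0,"rz":0,"fingers":0.2},
    {"tx":0,"ty":0,"tz":0,"rx":0,"ry":0,"rz":0,"fingers":0.6},
    {"tx":0,"ty":0,"tz":0,"rx":0,"ry":0,"rz":0,"fingers":1},
    {"tx":0,"ty":0,"tz":0,"rx":0,"ry":0,"rz":0,"fingers":1},
  ],
)

```text
time: 26.2
tool_pos: [0.5025, 0.2141, 0.0584]
tcp_rot: [[-0.99, -0.138, 0.001], [-0.138, 0.99, 0.0], [-0.001, 0.0, -1.0]]
wrist_force: [-0.4, -0.8, 0.9]
gripper_width: 0.0854
```

Run:
```python
from h import *
st()
```

```text
t 26.2 p [0.5025 0.2141 0.0584] F [-0.44 -0.76  0.88] M [-0.02  0.02 -0.01] w 0.0854 q [ 19.5  -0.5  95.5   0.   85.  -78.4] yaw 7.93 z [ 1.1e-03  4.0e-04 -1.0e+00]
```

Retreat straight up, then back towards the base so the views are clear.

Request:
step_arm(
  targets=[
    {"tx":0,"ty":0,"tz":-0.01,"rx":0,"ry":0,"rz":0,"fingers":1},
    {"tx":0,"ty":0,"tz":-0.03,"rx":0,"ry":0,"rz":0,"fingers":1},
    {"tx":0,"ty":0,"tz":-0.06,"rx":0,"ry":0,"rz":0,"fingers":1},
    {"tx":0,"ty":0,"tz":-0.1,"rx":0,"ry":0,"rz":0,"fingers":1},
    {"tx":0,"ty":0,"tz":-0.15,"rx":0,"ry":0,"rz":0,"fingers":1},
    {"tx":0,"ty":0,"tz":-0.19,"rx":0,"ry":0,"rz":0,"fingers":1},
    {"tx":0.02,"ty":0.02,"tz":-0.21,"rx":0,"ry":0,"rz":0,"fingers":1},
    {"tx":0.05,"ty":0.06,"tz":-0.21,"rx":0,"ry":0,"rz":0,"fingers":1},
  ],
)

```text
time: 27.2
tool_pos: [0.4451, 0.2665, 0.273]
tcp_rot: [[-0.991, -0.135, 0.007], [-0.135, 0.991, 0.003], [-0.007, 0.002, -1.0]]
wrist_force: [0.5, 1.1, -1.1]
gripper_width: 0.0854
```

Request:
step_arm(
  targets=[
    {"tx":0.03,"ty":0.04,"tz":0,"rx":0,"ry":0,"rz":0,"fingers":1},
    {"tx":0.06,"ty":0.08,"tz":0,"rx":0,"ry":0,"rz":0,"fingers":1},
    {"tx":0.09,"ty":0.12,"tz":0,"rx":0,"ry":0,"rz":0,"fingers":1},
    {"tx":0.12,"ty":0.16,"tz":0,"rx":0,"ry":0,"rz":0,"fingers":1},
    {"tx":0.14,"ty":0.19,"tz":0,"rx":0,"ry":0,"rz":0,"fingers":1},
    {"tx":0.15,"ty":0.2,"tz":0,"rx":0,"ry":0,"rz":0,"fingers":1},
    {"tx":0.15,"ty":0.2,"tz":0,"rx":0,"ry":0,"rz":0,"fingers":1},
  ],
)

```text
time: 28.08
tool_pos: [0.2692, 0.4445, 0.2733]
tcp_rot: [[-0.991, -0.136, 0.008], [-0.136, 0.991, 0.004], [-0.008, 0.003, -1.0]]
wrist_force: [0.2, 0.3, -0.3]
gripper_width: 0.0857
```

Run:
```python
from h import *
st();manip.read_camera('top');a=pic('scene','s9.png');b=pic('top','t9.png');st()
x=cv2.resize(a[110:190,270:400],None,fx=3,fy=3);y=cv2.resize(b[155:295,200:330],None,fx=3,fy=3)
c=np.zeros((420,780,3),np.uint8);c[:240,:390]=x;c[:420,390:]=y;cv2.imwrite('pics/c9.png',c[:,:,::-1])
```

```text
t 28.07 p [0.2692 0.4445 0.2733] F [ 0.17  0.26 -0.32] M [0.01 0.02 0.  ] w 0.0857 q [ 55.2  -7.1  79.9  -0.3 106.8 -42.7] yaw 7.83 z [ 0.008   0.0039 -1.    ]
t 28.23 p [0.2704 0.4436 0.2728] F [ 0.06 -1.03 -0.72] M [ 0.02 -0.01  0.03] w 0.0853 q [ 55.1  -7.1  79.9  -0.3 106.8 -42.7] yaw 7.67 z [ 0.0078  0.0033 -1.    ]
```

View pics/c9.png

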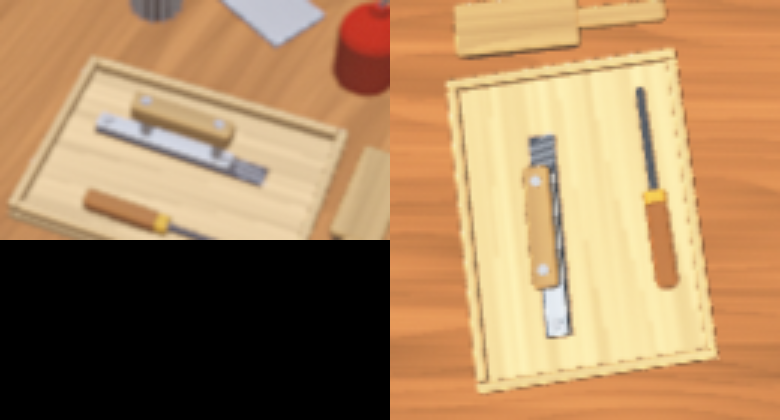

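View pics/t9.png

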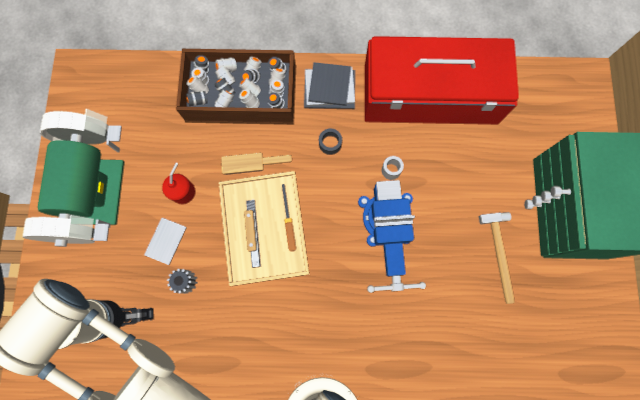

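The file lies flat in its old place in the tray, about column 252, row 235. The bystanders are where they were and the gripper is clear, so I'm handing in.

```bash
python3 -c "
from h import *
print(manip.close_job());st()"
```

```text
the job is handed in; nothing more can be done
None
the job is handed in; nothing more can be done
```

I filed the plate's top edge with three level forward strokes (left, middle, right third), then set the flat file back in the tray and handed the job in at about 28 s. The hand-in gave no verdict.

- **Strokes:** Each ran from about -55 mm to +53 mm across the edge. By the wrist force the file bore with about 4–5 N at set-down and 9–11 N during the strokes. Drag was about 4–6 N and tilt stayed under 0.005 rad. I lifted the file clear, about 25–35 mm, for each return.
- **Put-down:** I opened the gripper only after the force showed the file bearing on the tray floor with about 9 N.
- **Last pictures:** They show the file flat where it started, beside the round file. No bystander looked moved, and the gripper was open and clear.

No check failed. The two cameras' estimates of the plate edge position differed by about 4 mm along the stroke, so I used a value between them. That is well within the stroke margins.

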